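# Swap the batch in the paint-jar shaker

## Task

Change the batch in the paint shaker: throw its speed lever into the white Stop notch, lift the clear hood off and put it down on the brown paper, then stand the mixed black-lidded jars upright in the wooden tray and every white-lidded jar from the table upright on the shaker's black platform. Then put the hood back fully down over the platform and only after that throw the lever into the yellow Slow notch; the lever stays at Stop as long as the hood is off. Leave everything else on the table where it is.

Things in the scene. Friction and masses are not known exactly. Their poses are not given: they have to be found in the camera images.
- shaker: Bench paint-jar shaker, fixed: cream housing 230 (x) by 220 (y) mm, aluminium deck 65 mm above the table; in its middle a black ribbed platform 150 mm square, 10 mm above the deck, with a thin 10 mm high steel rail round its edge. The grey gear console (62 x 150 mm, 64 high) with the speed lever is on its -x side, which faces the robot. Origin on the table under the platform's middle; yaw varies.
- platform (a point): Centre of the top of the shaker's black platform (75 mm above the table), axes as the shaker's. The square inside its rail is 142 mm wide and takes four jars two by two, for instance 36 mm either way from the centre.
- hood_seat (a point): Middle of the deck (65 mm above the table), axes as the shaker's: the hood's origin is here when the hood is fully down, standing on the deck around the platform, with its sides parallel to the shaker's.
- speed_lever (a joint): Angle of the speed lever, rad. Four sprung detent notches, coloured on the toothed sector behind it: 0 Stop (white, robot's right-hand end), 0.37 Slow (yellow), 0.74 Medium (blue), 1.11 Fast (red, left end); stops 0.04 beyond the ends. Grows towards the shaker's +y. It is drawn into the nearest notch and stays; 2 to 6 N at the knob takes it over a hump. Starts in Medium or Fast.
- lever_knob (a point): Centre of the black ball knob, 30 mm across, at the lever's end, 120 mm from the lever's pivot. It moves in the shaker's y-z plane: 160 mm above the table at either end of travel, 178 mm when upright (joint 0.555).
- lever_pivot (a point): Lever's pivot, 58 mm above the table, 152 mm in front (-x) of the shaker's middle; axes as the shaker's; the lever turns about x. At joint value q the knob is at y = 0.12 sin(q - 0.555), z = 0.12 cos(q - 0.555) from here (m). The toothed sector, radius 87 mm about the pivot with its flags, stands 11 to 47 mm behind (+x of) the lever's plane.
- hood: Loose clear plastic hood with blue trim and a blue bar handle, open underneath: 172 mm square outside, 166 mm inside, 98 mm high to the top of its roof, 95 mm of room inside, 0.4 kg. Origin at the centre of its open lower edge, z up. It starts on the shaker's deck over the platform, with 8 mm of play all round.
- hood_grip (a point): Middle of the hood's bar handle, 130 mm above the hood's lower edge. The bar runs along the hood's y, 96 mm long, 14 mm wide (hood's x), 12 mm thick; 26 mm of free room under it to the roof, and its two feet are 40 mm either side of the middle.
- tray: Low wooden tray at the robot's left, fixed: 210 (x) by 140 (y) mm outside, walls 7 mm thick and 26 mm high, floor 7 mm thick; origin at the centre of its underside. Two jars fit along x, for instance 45 mm either way from the middle.
- brown_paper: Sheet of brown paper, 240 mm square, flat on the table: where the hood is put down. Origin at its centre.
- mixed_a: Red paint jar with a black lid: a round jar 54 mm across and 50 mm tall, with a 51 mm wide lid on top, 68 mm tall in all, about 0.17 kg; origin at the centre of its underside, z up through the lid. At the start it stands on the shaker's platform under the hood: already mixed. May be absent (then None).
- mixed_b: Blue paint jar with a black lid: a round jar 54 mm across and 50 mm tall, with a 51 mm wide lid on top, 68 mm tall in all, about 0.17 kg; origin at the centre of its underside, z up through the lid. At the start it stands on the shaker's platform under the hood: already mixed. May be absent (then None).
- fresh_a: Yellow paint jar with a white lid: a round jar 54 mm across and 50 mm tall, with a 51 mm wide lid on top, 68 mm tall in all, about 0.17 kg; origin at the centre of its underside, z up through the lid. At the start it stands on the table: still to be mixed. May be absent (then None).
- fresh_b: Green paint jar with a white lid: a round jar 54 mm across and 50 mm tall, with a 51 mm wide lid on top, 68 mm tall in all, about 0.17 kg; origin at the centre of its underside, z up through the lid. At the start it stands on the table: still to be mixed. May be absent (then None).
- fresh_c: Purple paint jar with a white lid: a round jar 54 mm across and 50 mm tall, with a 51 mm wide lid on top, 68 mm tall in all, about 0.17 kg; origin at the centre of its underside, z up through the lid. At the start it stands on the table: still to be mixed. May be absent (then None).
- brush_crock: White stoneware crock of brushes, 104 mm across, 220 mm tall with the brushes. Not part of the job: leave it where it is. Origin at the centre of its underside.
- mug: Blue mug, 82 mm across, 88 mm high. Not part of the job: leave it where it is. Origin at the centre of its underside.
- carafe: Glass carafe, 110 mm across, 170 mm high. Not part of the job: leave it where it is. Origin at the centre of its underside.
- white_pot: White pot with a green lid, 68 mm across, 85 mm high. Not part of the job: leave it where it is. Origin at the centre of its underside.
- yellow_pot: Small all-yellow pot, 48 mm across, 60 mm high. Not part of the job: leave it where it is. Origin at the centre of its underside.
- palette_knife: Palette knife, 200 mm long, lying on the table. Not part of the job: leave it where it is. Origin at the centre of its underside.

How it is judged:
On the way, in this order (a step that is already met when the one before it is completed fails the run):
1. the lever is in the Stop notch, with the hood still on (value of joint speed_lever below 0.07 rad and horizontal distance between hood and hood_seat below 0.015 m and z of hood in the frame of hood_seat between -0.005 and 0.005 m and angle between hood's own z axis and vertical below 0.04 rad and linear speed of hood below 0.03 m/s), for 0.2 s.
2. the hood stands on the brown paper, lever at Stop (value of joint speed_lever below 0.07 rad and horizontal distance between hood and brown_paper below 0.07 m and height (world z) of hood below 0.008 m and angle between hood's own z axis and vertical below 0.06 rad and linear speed of hood below 0.03 m/s), for 0.2 s.
3. mixed jars stand in the tray and white-lidded jars on the platform, lever at Stop (value of joint speed_lever below 0.07 rad and x of mixed_a in the frame of tray between -0.085 and 0.085 m and y of mixed_a in the frame of tray between -0.05 and 0.05 m and z of each of mixed_a, mixed_b in the frame of tray below 0.014 m and angle between each of mixed_a, mixed_b, fresh_a, fresh_b, fresh_c's own z axis and vertical below 0.12 rad and linear speed of each of mixed_a, mixed_b, fresh_a, fresh_b, fresh_c below 0.03 m/s and x of mixed_b in the frame of tray between -0.085 and 0.085 m and y of mixed_b in the frame of tray between -0.05 and 0.05 m and x of fresh_a in the frame of platform between -0.05 and 0.05 m and y of fresh_a in the frame of platform between -0.05 and 0.05 m and z of fresh_a in the frame of platform between -0.006 and 0.007 m and x of fresh_b in the frame of platform between -0.05 and 0.05 m and y of fresh_b in the frame of platform between -0.05 and 0.05 m and z of fresh_b in the frame of platform between -0.006 and 0.007 m and x of fresh_c in the frame of platform between -0.05 and 0.05 m and y of fresh_c in the frame of platform between -0.05 and 0.05 m and z of fresh_c in the frame of platform between -0.006 and 0.007 m), for 0.2 s.
4. the hood is fully back down, lever still at Stop (all of step 1), for 0.2 s.
At the end, for the whole second after the job is handed in: Lever at rest in the yellow notch (0.30 to 0.44 rad); hood level on the deck (within 15 mm sideways, 5 mm in height); black-lidded jars upright on the tray's floor; white-lidded jars upright on the platform inside its rail; all at rest (value of joint speed_lever between 0.3 and 0.44 rad and velocity of joint speed_lever between -0.1 and 0.1 rad/s and horizontal distance between hood and hood_seat below 0.015 m and z of hood in the frame of hood_seat between -0.005 and 0.005 m and angle between hood's own z axis and vertical below 0.04 rad and linear speed of each of hood, mixed_a, mixed_b, fresh_a, fresh_b, fresh_c below 0.03 m/s and x of mixed_a in the frame of tray between -0.085 and 0.085 m and y of mixed_a in the frame of tray between -0.05 and 0.05 m and z of each of mixed_a, mixed_b in the frame of tray below 0.014 m and angle between each of mixed_a, mixed_b, fresh_a, fresh_b, fresh_c's own z axis and vertical below 0.12 rad and x of mixed_b in the frame of tray between -0.085 and 0.085 m and y of mixed_b in the frame of tray between -0.05 and 0.05 m and x of fresh_a in the frame of platform between -0.05 and 0.05 m and y of fresh_a in the frame of platform between -0.05 and 0.05 m and z of fresh_a in the frame of platform between -0.006 and 0.007 m and x of fresh_b in the frame of platform between -0.05 and 0.05 m and y of fresh_b in the frame of platform between -0.05 and 0.05 m and z of fresh_b in the frame of platform between -0.006 and 0.007 m and x of fresh_c in the frame of platform between -0.05 and 0.05 m and y of fresh_c in the frame of platform between -0.05 and 0.05 m and z of fresh_c in the frame of platform between -0.006 and 0.007 m); the robot touches nothing.
It fails at once if the lever is out of Stop (beyond 0.2 rad) while the hood is off the shaker (value of joint speed_lever above 0.2 rad and horizontal distance between hood and hood_seat above 0.05 m).
It fails at once if something that is not part of the job is shifted by more than 40 mm (distance of any of brush_crock, mug, carafe, white_pot, yellow_pot, palette_knife from where it was at the start of the episode above 0.04 m).
Of mixed_a, mixed_b only 1 to 2 are there at a start; the rules pass over those that are not, and their reading is None.
Of fresh_a, fresh_b, fresh_c only 2 to 3 are there at a start; the rules pass over those that are not, and their reading is None.
At some moment in a run one of mixed_a, mixed_b, fresh_a, fresh_b, fresh_c may be knocked a few centimetres aside while the robot is not near it.
Once in a run the grip may slacken for a moment while it holds something.
It also fails if it takes over 208 s, if anything falls off the work surface, if the arm or the gripper's body presses on something with over 40 N, if the wrist force passes 120 N, or if a joint passes its speed limit or range.

## Robot

A 6-joint arm with a two-finger parallel gripper is mounted at the origin on the work surface. World frame = base frame: x ahead of the robot, y to its left, z up, the work surface at z = 0. Lengths are in m, angles in rad, forces in N, time in s.
With the tool pointing down it reaches from about 0.325 to 0.9 m from the base axis. Payload 6.1 kg.
Tool frame: the origin (TCP) lies at the very end of the fingers, on their centre line; the grasp point (between the pads) lies 19 mm behind it (bot.grasp_offset is the distance from the TCP to the grasp point, in m); z points along the fingers, x is the direction in which the jaws open and shut, and the axes are right-handed (so a half turn about z gives the same grasp; the last joint's range is limited). The gripper opens to 85 mm and grips with 20 to 120 N. Pads are 22 mm wide; open, the fingers measure 114 mm over their backs; the gripper's body (76 mm by 85 mm) begins 54 mm behind the grasp point. The pads swing forward as they close: fully open they stand 13 mm farther back than shut.
Start: joints at [1.072, 0.22, 1.526, -0, 1.395, -0.126], TCP at [0.228, 0.582, 0.231] pointing down, gripper open.
Joint ranges: [-2.98, 2.98], [-0.91, 2.08], [0.09, 2.57], [-1.24, 4.39], [0.2, 2.65], [-2.68, 2.68]. Speed limits (rad/s): [2.57, 2.57, 3.01, 3.14, 3.14, 3.14].

## Interface

Orientations are given as a unit quaternion [w, x, y, z].
In Python, from plant import bot gives the robot as it stands.
- The arm moves only by the tool servo_tool, never from a script. Its argument "targets" is a list of rows, each an object with "rot": the turn, a rotation vector about the tool's x, y, z in rad, a list of three; "xyz": the shift along the tool's x, y, z in cm, a list of three; "hand": the finger opening in cm, from 0 to 8.54. A call has 1 to 5 rows; each row is the pose to reach, as a shift and turn from the pose commanded when the call began, along the tool's axes at that moment; what a row does not reach only later rows make up. A row lasts 1/8 s, in which the tool goes at most 62.5 mm and 10.7 degrees, less where a joint would pass 70% of its speed; a pose out of reach is approached as far as the arm can. A call with a gripper value outside its range is refused whole. The fingers move at their own pace and stop on an object; "grip_force" is the grip in N (left out, the last holds). Time passes only in rows, so rows that repeat a pose let the fingers close. It gives the time, the measured TCP pose, the force and the opening at its end, in the units of the state.
- bot.state(): the state, without advancing time (a new reading comes with each control period).
- bot.get_image(name): name is "scene" or "side" or "wrist"; returns a dict with "pixels" (384x512x3 uint8, red, green, blue), "depth" (384x512 float32, m along the optical axis (not along the pixel's ray), 0 where there is no reading), "mtx" (3x3 intrinsics, pixels), "R" (3x3) and "t" (3): a world point X has camera coordinates R X + t. Camera axes: x right, y down, z forward; pixel columns grow to the right and rows downward; lengths in m; the calibration is good to about 2 mm. A picture is of the moment at which its call begins.
- bot.job_done(): hands the job in, once; it reports no verdict.
Trained networks look in a picture, given as the dict that the camera call returned (one of the last four; its "shot" number tells which), for a name from the list of things; names that differ only in an ending like _2 or _b are one class to them, and where a whole thing is asked for, a point or a joint stands for the part that bears it (a point fixed in the world has none). Each returns a list of dicts, best first, with "conf" (0 to 1); they miss things now and then, are a little off and sometimes report something else, mostly with a low value. They report only what shows in the picture. A call takes as long as a camera call.
- bot.boxes_of(picture, thing): "bbox" ([left, top, right, bottom] in pixels, round what is visible of it).
- bot.regions_of(picture, thing): "mask" (384x512 bool, what is visible of it) and "bbox" ([left, top, right, bottom] in pixels, round what is visible of it).
- bot.tip_of(picture, thing): "position" ([column, row] in pixels: a listed point, or the origin of a listed thing).
The state is a dict: "time": time; "q": joint angles; "qd": joint speeds; "tau": joint torques, N m; "eef_pos": TCP position; "eef_rot": TCP orientation; "force": force on the tool from outside, world axes, zero at the start; "torque": the same for the moment, N m; "gripper_width": opening from 0.0 (shut) to 1.0 (fully open).
Only numpy, scipy, OpenCV 4.12 (cv2) and the standard library are available. Lean on these libraries where they do the work, as an engineer would, in place of code of your own. Each camera call takes 0.05 s, during which the arm holds its last target. There are 200 camera calls.

## Working session

There is one attempt and no reset: what is moved stays moved. The work goes in short steps, Python scripts to look and compute and a tool call to move; the robot and the scene stay as the last step left them, time stands still between calls to the robot, and variables do not carry over. Pictures are saved under pics/ and viewed, about 12 in all and at most 16, crops included, and the job is handed in when it is done.

Besides the shell and the picture viewer there is one more tool, called after "Request:" by a JSON object that holds its "name" and its "arguments". servo_tool: Moves the arm, as the interface text tells. Its arguments: {"type":"object","properties":{"targets":{"type":"array","items":{"type":"object","properties":{"rot":{"type":"array","items":{"type":"number"}},"xyz":{"type":"array","items":{"type":"number"}},"hand":{"type":"number"}}}},"grip_force":{"type":"number"}},"required":["targets"]}

```bash
ls; mkdir -p pics; python3 - <<'E'
from plant import bot
import cv2,numpy as np
s=bot.state();print(s)
ims=[]
for n in("scene","side"):
    p=bot.get_image(n);cv2.imwrite(f"pics/{n}0.png",p["pixels"][:,:,::-1]);print(n,p["mtx"].tolist(),p["R"].tolist(),p["t"].tolist())
E
```

```text
pics
{'time': 0.0, 'q': array([ 1.07190547e+00,  2.21203361e-01,  1.52762830e+00,  2.84505181e-05,
        1.39471963e+00, -1.26095104e-01]), 'qd': array([-0.00035934, -0.00116579,  0.00092476,  0.00147987,  0.00026921,
        0.00036989]), 'tau': array([-8.32599271e-04, -4.96885121e+01, -3.89405072e+01, -3.40851620e-04,
        1.08827025e-02,  2.22032270e-05]), 'eef_pos': array([0.22733259, 0.58152814, 0.23020426]), 'eef_rot': array([ 4.33588184e-04,  8.25900699e-01,  5.63814753e-01, -8.78214253e-04]), 'force': array([ 0.0270913 , -0.011654  , -0.38831645]), 'torque': array([ 0.05730978, -0.06000386,  0.00679764]), 'gripper_width': 1.001545440638732}
scene [[348.5314828228863, 0.0, 260.53641798781996], [0.0, 348.5314828228863, 194.8229745147528], [0.0, 0.0, 1.0]] [[-0.7889257534181021, 0.614487569931712, -0.001087195060497125], [0.3846880149969559, 0.4925104334826887, -0.7806718926850101], [-0.47917771933947634, -0.6163103920185944, -0.6249401683189397]] [0.43183262994686905, -0.09151665315802629, 1.3520090730485699]
side [[480.8011307900755, 0.0, 262.6188436036817], [0.0, 480.8011307900755, 188.81215909750762], [0.0, 0.0, 1.0]] [[0.9959114328060932, -0.09017156674359593, 0.005431993843902673], [-0.06136638034652731, -0.719445314799079, -0.6918327878735001], [0.06629166892815656, 0.6886708412330664, -0.7220373169484112]] [-0.5319478974648416, 0.11089168675238346, 1.658028226912794]
```

View pics/scene0.png

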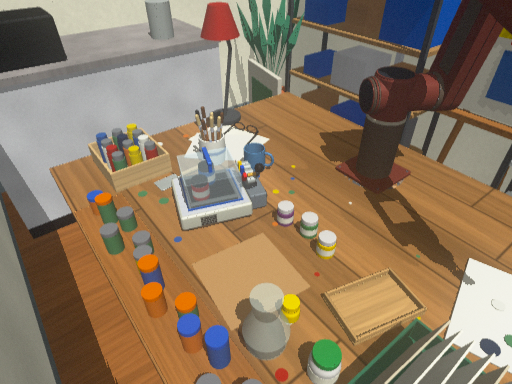

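View pics/side0.png

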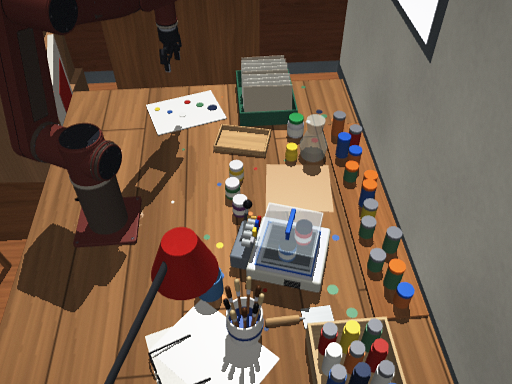

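```bash
cat > h.py <<'E'
from plant import bot
import cv2,numpy as np
from scipy.spatial.transform import Rotation as R
def cloud(p):
    d=p["depth"];v,u=np.mgrid[0:384,0:512];K=p["mtx"]
    X=np.stack([(u-K[0,2])/K[0,0]*d,(v-K[1,2])/K[1,1]*d,d],-1)
    return (X-p["t"])@p["R"]          # world pts HxWx3
def ray(p,uv,z):                      # pixel -> world on plane z
    K=p["mtx"];c=-p["R"].T@p["t"]
    d=p["R"].T@np.array([(uv[0]-K[0,2])/K[0,0],(uv[1]-K[1,2])/K[1,1],1])
    return c+d*(z-c[2])/d[2]
def proj(p,X):
    x=p["mtx"]@(p["R"]@np.asarray(X,float)+p["t"]);return x[:2]/x[2]
def tri(p1,a,p2,b):
    P=[p["mtx"]@np.c_[p["R"],p["t"]] for p in(p1,p2)]
    x=cv2.triangulatePoints(P[0],P[1],np.array(a,float).reshape(2,1),np.array(b,float).reshape(2,1));return (x[:3]/x[3]).ravel()
def qR(q): return R.from_quat([q[1],q[2],q[3],q[0]])
def goto(pos,yaw,base=None):
    """shift(cm)/rotvec from current measured pose to TCP pos, tool down, with tool x at world angle yaw"""
    s=bot.state();r0=qR(s["eef_rot"])
    tx=np.array([np.cos(yaw),np.sin(yaw),0]);tz=np.array([0,0,-1.]);ty=np.cross(tz,tx)
    r1=R.from_matrix(np.c_[tx,ty,tz])
    print("xyz",np.round(r0.inv().apply(np.array(pos)-s["eef_pos"])*100,2),"rot",np.round((r0.inv()*r1).as_rotvec(),3))
E
python3 - <<'E'
from h import *
P={n:bot.get_image(n) for n in("scene","side")};C={n:cloud(P[n]) for n in P}
for th in "fresh_a fresh_b fresh_c mixed_a mixed_b tray brown_paper hood shaker mug brush_crock carafe yellow_pot white_pot palette_knife".split():
  for n in P:
    for r in bot.regions_of(P[n],th)[:4]:
      if r["conf"]<.3: continue
      X=C[n][r["mask"]&(P[n]["depth"]>0)]
      zt=np.percentile(X[:,2],97);T=X[X[:,2]>zt-.006]
      print(th,n,round(r["conf"],2),r["bbox"],"top",np.round(zt,3),"mid",np.round((T.min(0)+T.max(0))[:2]/2,3),"min",X.min(0).round(3),"max",X.max(0).round(3))
for th in "lever_knob hood_grip speed_lever platform lever_pivot hood_seat".split():
  t=[bot.tip_of(P[n],th)[:1] for n in P]
  print(th,[(r[0]["position"],round(r[0]["conf"],2)) if r else None for r in t], tri(P["scene"],t[0][0]["position"],P["side"],t[1][0]["position"]) if all(t) else None)
for th in "fresh_a mixed_a tray brown_paper shaker hood".split():
  for n in P:
    for r in bot.tip_of(P[n],th)[:4]:print(th,n,round(r["conf"],2),r["position"])
S=C["side"].reshape(-1,3)
m=(abs(S[:,2]-.065)<.004)&(S[:,0]>.4)&(S[:,0]<.9)&(S[:,1]<.1)&(S[:,1]>-.45)
np.savez("c.npz",**C);print(S[m].min(0),S[m].max(0),m.sum(),cv2.minAreaRect(S[m][:,:2].astype(np.float32)))
E
```

```text
fresh_a scene 0.92 [302.3, 211.9, 318.4, 239.2] top 0.071 mid [0.432 0.092] min [0.407 0.069 0.002] max [0.459 0.119 0.072]
fresh_a scene 0.87 [277.0, 199.2, 292.1, 225.7] top 0.071 mid [0.457 0.007] min [ 0.434 -0.016  0.007] max [0.48  0.033 0.073]
fresh_a scene 0.6 [314.6, 227.6, 336.5, 258.0] top 0.071 mid [0.451 0.181] min [ 0.411  0.137 -0.002] max [0.477 0.207 0.073]
fresh_a scene 0.59 [177.4, 146.9, 244.4, 210.0] top 0.183 mid [ 0.595 -0.21 ] min [ 0.348 -0.568  0.001] max [ 0.704 -0.101  0.205]
fresh_a side 0.75 [235.5, 190.0, 248.6, 215.2] top 0.139 mid [ 0.465 -0.113] min [ 0.424 -0.131 -0.005] max [0.477 0.04  0.171]
fresh_a side 0.69 [222.5, 178.7, 240.2, 201.2] top 0.072 mid [0.431 0.061] min [ 0.403  0.011 -0.008] max [0.458 0.168 0.075]
fresh_a side 0.68 [229.3, 163.6, 244.2, 179.1] top 0.073 mid [0.45  0.173] min [0.424 0.146 0.007] max [0.477 0.205 0.077]
fresh_b scene 0.92 [302.3, 211.9, 318.4, 239.2] top 0.071 mid [0.432 0.092] min [0.407 0.069 0.002] max [0.459 0.119 0.072]
fresh_b scene 0.87 [277.0, 199.2, 292.1, 225.7] top 0.071 mid [0.457 0.007] min [ 0.434 -0
[... 4530 characters left out ...]
, 170.1, 179.6, 191.6] top 0.008 mid [ 0.656 -0.403] min [ 0.605 -0.467 -0.002] max [ 0.703 -0.345  0.064]
palette_knife scene 0.51 [169.9, 161.5, 266.4, 231.1] top 0.156 mid [ 0.502 -0.128] min [ 0.334 -0.423 -0.003] max [ 0.739 -0.071  0.177]
lever_knob [([245.8, 272.0], 0.64), ([250.2, 204.3], 0.64)] [ 0.54640242  0.06972409 -0.06685619]
hood_grip [([204.1, 157.8], 0.77), ([288.7, 220.7], 0.6)] [ 0.59444071 -0.21237388  0.19124659]Traceback (most recent call last):
  File "<stdin>", line 11, in <module>
ValueError: it knows: brown_paper, brush_crock, carafe, fresh, hood, hood_grip, hood_seat, lever_knob, lever_pivot, mixed, mug, palette_knife, platform, shaker, tray, white_pot, yellow_pot
```

```bash
python3 - <<'E'
from h import *
P={n:bot.get_image(n) for n in("scene","side")};C={n:cloud(P[n]) for n in P}
np.savez("c.npz",**C)
for th in "lever_knob hood_grip platform lever_pivot hood_seat shaker mixed".split():
  for n in P: print(th,n,[(np.round(r["position"]),round(r["conf"],2)) for r in bot.tip_of(P[n],th)[:3]])
for n in P:
  S=C[n].reshape(-1,3);I=P[n]["pixels"].reshape(-1,3).astype(int)
  reg=(S[:,0]>.4)&(S[:,0]<.9)&(S[:,1]<.1)&(S[:,1]>-.42)
  m=reg&(abs(S[:,2]-.065)<.004)&(I.min(1)>110);print(n,"deck",m.sum(),cv2.minAreaRect(S[m][:,:2].astype(np.float32)))
  m=reg&(abs(S[:,2]-.195)<.012);X=S[m];print("bar",m.sum(),X.mean(0),cv2.minAreaRect(X[:,:2].astype(np.float32)),np.degrees(np.arctan2(*np.linalg.svd(X[:,:2]-X[:,:2].mean(0))[2][0][::-1])))
  m=reg&(abs(S[:,2]-.163)<.004);X=S[m];print("roof",m.sum(),X.min(0) if m.sum() else 0,X.max(0) if m.sum() else 0,cv2.minAreaRect(X[:,:2].astype(np.float32)))
  m=reg&(S[:,2]>.13)&(S[:,0]<.52);X=S[m];print("lev",m.sum(),X.min(0),X.max(0),X.mean(0))
  m=reg&(S[:,2]>.13)&(I.max(1)<70)&(S[:,0]<.55);X=S[m];print("knob",m.sum(),X.min(0),X.max(0),X.mean(0))
A=P["scene"]["pixels"][140:240,160:280];B=P["side"]["pixels"][190:300,220:345]
f=lambda a:cv2.resize(a,(400,int(a.shape[0]*400/a.shape[1])),interpolation=2)[:,:,::-1]
a,b=f(A),f(B);h=max(len(a),len(b));z=lambda q:np.pad(q,((0,h-len(q)),(0,0),(0,0)))
cv2.imwrite("pics/crop1.png",np.hstack([z(a),z(b)]))
E
```

```text
lever_knob scene [(array([257., 168.]), 0.51)]
lever_knob side [(array([248., 206.]), 0.47)]
hood_grip scene [(array([204., 155.]), 0.57), (array([266., 339.]), 0.43)]
hood_grip side [(array([289., 217.]), 0.78), (array([294., 134.]), 0.6), (array([288., 249.]), 0.37)]
platform scene [(array([183., 176.]), 0.53)]
platform side []
lever_pivot scene [(array([253., 181.]), 0.94), (array([268., 338.]), 0.72)]
lever_pivot side [(array([243., 241.]), 0.72)]
hood_seat scene []
hood_seat side [(array([288., 222.]), 0.62)]
shaker scene [(array([209., 206.]), 0.64)]
shaker side [(array([288., 262.]), 0.64)]
mixed scene [(array([212., 158.]), 0.59), (array([254., 180.]), 0.32), (array([246., 272.]), 0.22)]
mixed side []
scene deck 1131 ((0.6442896723747253, -0.15678679943084717), (0.47418227791786194, 0.5125504732131958), 0.027873992919921875)
bar 143 [ 0.548549   -0.26685043  0.19833757] ((0.5288631319999695, -0.31175971031188965), (0.3268362879753113, 0.06354275345802307), 51.21329116821289) 52.70863849677152
roof 1666 [ 0.42163066 -0.41579528  0.15900215] [ 0.70021937 -0.08694299  0.16699998
[... 382 characters left out ...]
114, -0.1440851092338562), (0.4685935080051422, 0.5142381191253662), 3.6225411891937256)
bar 207 [ 0.54098672 -0.28578614  0.19835031] ((0.5285614132881165, -0.30111047625541687), (0.31023073196411133, 0.040689073503017426), 52.14130783081055) -127.82591059757745
roof 2302 [ 0.42175362 -0.41853976  0.15900307] [ 0.70140655 -0.09616733  0.16699888] ((0.5638296604156494, -0.27117258310317993), (0.3268738389015198, 0.24479255080223083), 82.6017837524414)
lev 733 [ 0.42015892 -0.41989968  0.13000414] [ 0.51998217 -0.09334918  0.21560587] [ 0.48016635 -0.24947141  0.1575249 ]
knob 146 [ 0.43129537 -0.41905842  0.13004129] [ 0.5494558  -0.10066522  0.17849385] [ 0.50047389 -0.19639279  0.1517751 ]
```

View pics/crop1.png

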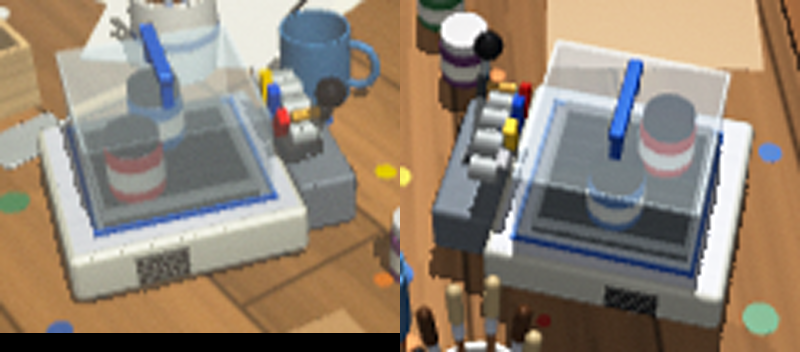

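```bash
python3 - <<'E'
from h import *
Z=np.load("c.npz")
P={n:bot.get_image(n) for n in("scene","side")}
for n in P:
  S=Z[n].reshape(-1,3);I=P[n]["pixels"].reshape(-1,3).astype(int)
  reg=(S[:,0]>.495)&(S[:,0]<.72)&(S[:,1]<-.08)&(S[:,1]>-.335)
  blue=(I[:,2]>I[:,0]+60)
  for nm,m in(("bar",reg&(abs(S[:,2]-.195)<.012)&blue),("roof",reg&(abs(S[:,2]-.163)<.004)),("deck",(S[:,0]>.45)&(S[:,0]<.74)&(S[:,1]<-.05)&(S[:,1]>-.38)&(abs(S[:,2]-.065)<.005))):
    X=S[m];r=cv2.minAreaRect(X[:,:2].astype(np.float32));v=np.linalg.svd(X[:,:2]-X[:,:2].mean(0))[2][0]
    print(n,nm,m.sum(),np.round(X.mean(0),3),np.round(r[0],3),np.round(r[1],3),round(r[2],1),"pca",np.degrees(np.arctan2(v[1],v[0])))
  m=(S[:,2]>.144)&(S[:,2]<.2)&(I.max(1)<75)&(S[:,0]<.5)&(S[:,0]>.43)&(S[:,1]>-.16)&(S[:,1]<-.06);X=S[m];print("knob",m.sum(),X.min(0),X.max(0))
E
```

```text
scene bar 86 [ 0.597 -0.204  0.201] [ 0.595 -0.211] [0.093 0.013] 70.7 pca 71.21282028692583
scene roof 1622 [ 0.6   -0.203  0.164] [ 0.593 -0.213] [0.18  0.172] 70.6 pca 112.51762440547996
scene deck 1170 [ 0.612 -0.159  0.066] [ 0.57  -0.199] [0.221 0.29 ] 70.8 pca 149.25299344568054
knob 58 [ 0.4637146  -0.10945267  0.15257979] [ 0.48902736 -0.08694299  0.17767359]
side bar 129 [ 0.593 -0.22   0.199] [ 0.594 -0.217] [0.096 0.013] 70.9 pca -109.47263980228011
side roof 2252 [ 0.594 -0.22   0.163] [ 0.595 -0.214] [0.179 0.173] 70.7 pca -64.92106734192576
side deck 1223 [ 0.595 -0.26   0.065] [ 0.57  -0.211] [0.222 0.288] 73.8 pca -4.381186471033723
knob 64 [ 0.4618672  -0.12146255  0.14877671] [ 0.48742047 -0.10066522  0.17849385]
```

```bash
cat >> h.py <<'E'
SC=np.array([.596,-.213]);YW=np.radians(-19.2)
def loc(x,y,z=0):
    c,s=np.cos(YW),np.sin(YW);return np.array([SC[0]+c*x-s*y,SC[1]+s*x+c*y,z])
E
python3 - <<'E'
from h import *
P={n:bot.get_image(n) for n in("scene","side")}
for n in P:
  S=cloud(P[n]).reshape(-1,3);I=P[n]["pixels"].reshape(-1,3).astype(np.uint8)
  for th in("tray","brown_paper"):
    M=bot.regions_of(P[n],th)[0]["mask"].ravel();X=S[M]
    X=X[(X[:,2]>.02)&(X[:,2]<.035)] if th=="tray" else X[abs(X[:,2])<.012]
    print(n,th,len(X),cv2.minAreaRect(X[:,:2].astype(np.float32)),X.min(0),X.max(0))
for q in(1.11,0): print(loc(-.156,.12*np.sin(q-.555)))
goto(loc(-.156,.063,.25),np.radians(70.8))
E
```

```text
scene tray 921 ((0.4842888414859772, 0.38017696142196655), (0.141407772898674, 0.21197524666786194), 74.94036865234375) [0.3655075  0.28741334 0.02002362] [0.60360625 0.47338715 0.03140782]
scene brown_paper 5273 ((0.6721635460853577, 0.10667502880096436), (0.24830599129199982, 0.24628946185112), 84.07781219482422) [ 0.54311329 -0.02069118 -0.00283256] [0.80616395 0.23726874 0.00708545]
side tray 271 ((0.4845053553581238, 0.3744814395904541), (0.1550002247095108, 0.21047158539295197), 75.63374328613281) [0.37176977 0.27838573 0.02002178] [0.60152195 0.46589845 0.03367769]
side brown_paper 2747 ((0.6757407188415527, 0.111209437251091), (0.24310635030269623, 0.2452431321144104), 81.9140625) [ 0.55031825 -0.02324972 -0.00954856] [0.80502949 0.23935385 0.01143641]
[ 0.46947258 -0.10198087  0.        ]
[ 0.427882   -0.22141274  0.        ]
xyz [-54.92  47.44  -1.87] rot [-0.     0.    -0.038]
```

Request:
{"name": "servo_tool", "arguments": {"targets": [{"xyz": [-4.2, 3.65, 0], "hand": 4.4}, {"xyz": [-8.4, 7.3, 0], "hand": 4.4}, {"xyz": [-12.6, 10.95, 0], "hand": 4.4}, {"xyz": [-16.8, 14.6, 0], "hand": 4.4}, {"xyz": [-21, 18.2, 0], "hand": 4.4}]}}

```text
validation failed for argument at $.ta...
```

Request:
{"name": "servo_tool", "arguments": {"targets": [{"xyz": [-4.2, 3.65, 0], "hand": 4.4}, {"xyz": [-8.4, 7.3, 0], "hand": 4.4}, {"xyz": [-12.6, 10.95, 0], "hand": 4.4}, {"xyz": [-16.8, 14.6, 0], "hand": 4.4}, {"xyz": [-21, 18.2, 0], "hand": 4.4}]}}

```text
validation failed for argument at $.ta...
```

Request:
{"name": "servo_tool", "arguments": {"targets": [{"xyz": [-4.2, 3.6, -0.5], "hand": 4.4}, {"xyz": [-8.4, 7.2, -1], "hand": 4.4}, {"xyz": [-12.9, 11, -1.9], "rot": [0, 0, -0.038], "hand": 4.4}, {"xyz": [-12.9, 11, -1.9], "rot": [0, 0, -0.038], "hand": 4.4}, {"xyz": [-12.9, 11, -1.9], "rot": [0, 0, -0.038], "hand": 4.4}]}}

```text
validation failed for argument at $.ta...
```

```bash
python3 - <<'E'
from h import *
print(bot.state()["eef_pos"],bot.state()["gripper_width"])
goto(loc(-.156,.063,.148),np.radians(70.8))
p=bot.get_image("wrist")
S=cloud(p).reshape(-1,3);I=p["pixels"].reshape(-1,3).astype(int)
m=(S[:,2]>.14)&(S[:,2]<.18)&(I.max(1)<75)&(S[:,0]<.52)&(S[:,0]>.42)&(S[:,1]>-.16)&(S[:,1]<-.05);X=S[m];print(m.sum(),X.min(0),X.max(0))
cv2.imwrite("pics/w1.png",p["pixels"][:,:,::-1])
E
```

```text
[0.22759822 0.58205924 0.23128218] 0.9997750515238184
xyz [-54.92  47.44   8.33] rot [-0.     0.    -0.038]Traceback (most recent call last):
  File "<stdin>", line 6, in <module>
    return umr_minimum(a, axis, None, out, keepdims, initial, where)
ValueError: zero-size array to reduction operation minimum which has no identity
```

Request:
{"name": "servo_tool", "arguments": {"targets": [{"rot": [0, 0, 0], "xyz": [-4.2, 3.65, 0], "hand": 4.4}, {"rot": [0, 0, 0], "xyz": [-8.4, 7.3, 0], "hand": 4.4}, {"rot": [0, 0, 0], "xyz": [-12.6, 10.95, 0], "hand": 4.4}, {"rot": [0, 0, 0], "xyz": [-16.8, 14.6, 0], "hand": 4.4}, {"rot": [0, 0, 0], "xyz": [-21, 18.2, 0], "hand": 4.4}]}}

```text
time: 3.78
eef_pos: [0.321, 0.3186, 0.2315]
eef_rot: [0.0, 0.826, 0.564, 0.0]
force: [1.0, 0.7, 0.6]
gripper_width: 0.518
```

Request:
{"name": "servo_tool", "arguments": {"targets": [{"rot": [0, 0, 0], "xyz": [-4.2, 3.65, 0], "hand": 4.4}, {"rot": [0, 0, 0], "xyz": [-8.4, 7.3, 0], "hand": 4.4}, {"rot": [0, 0, 0], "xyz": [-12.6, 10.95, 0], "hand": 4.4}, {"rot": [0, 0, 0], "xyz": [-16.8, 14.6, 0], "hand": 4.4}, {"rot": [0, 0, 0], "xyz": [-21, 18.2, 0], "hand": 4.4}]}}

```text
time: 4.4
eef_pos: [0.4142, 0.0566, 0.2318]
eef_rot: [0.0, 0.826, 0.564, 0.001]
force: [2.0, 0.6, -0.7]
gripper_width: 0.512
```

Request:
{"name": "servo_tool", "arguments": {"targets": [{"rot": [0, 0, 0], "xyz": [-4.2, 3.6, -0.5], "hand": 4.4}, {"rot": [0, 0, 0], "xyz": [-8.4, 7.2, -1], "hand": 4.4}, {"xyz": [-12.9, 11, -1.9], "rot": [0, 0, -0.038], "hand": 4.4}, {"xyz": [-12.9, 11, -1.9], "rot": [0, 0, -0.038], "hand": 4.4}, {"xyz": [-12.9, 11, -1.9], "rot": [0, 0, -0.038], "hand": 4.4}]}}

```text
time: 5.03
eef_pos: [0.4688, -0.1016, 0.25]
eef_rot: [-0.001, 0.815, 0.579, -0.0]
force: [-0.3, 0.4, 0.0]
gripper_width: 0.514
```

```bash
python3 - <<'E'
from h import *
print(bot.state()["eef_pos"],bot.state()["gripper_width"])
goto(loc(-.156,.063,.148),np.radians(70.8))
p=bot.get_image("wrist")
cv2.imwrite("pics/w1.png",p["pixels"][:,:,::-1])
S=cloud(p).reshape(-1,3);I=p["pixels"].reshape(-1,3).astype(int)
m=(S[:,2]>.14)&(S[:,2]<.18)&(I.max(1)<75)&(S[:,0]<.52)&(S[:,0]>.42)&(S[:,1]>-.16)&(S[:,1]<-.05);X=S[m];print(m.sum(),X.min(0),X.max(0))
E
```

```text
[ 0.46875363 -0.10155415  0.24996927] 0.5143613213948199
xyz [-0.05  0.09 10.2 ] rot [-0.001 -0.001 -0.001]
954 [ 0.45999839 -0.1575842   0.14007607] [ 0.49567909 -0.09029473  0.17610333]
```

View pics/w1.png

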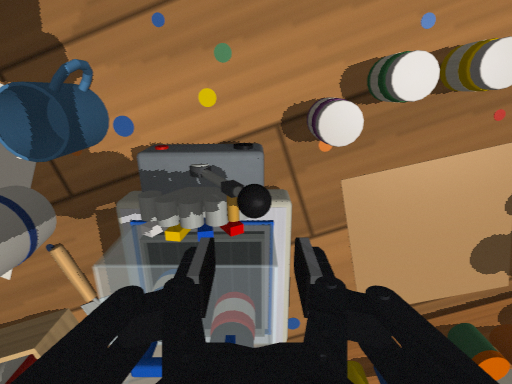

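```bash
python3 - <<'E'
from h import *
p=bot.get_image("wrist");C=cloud(p)
X=C[185:217,239:271].reshape(-1,3);X=X[X[:,2]>.15]
print(X.min(0),X.max(0),ray(p,(254,200),.16),"exp",loc(-.152,.063,.16),C[200,254])
E
```

```text
[ 0.3902763  -0.1189066   0.15637987] [ 0.48700692 -0.07509737  0.39308498] [ 0.47446521 -0.104456    0.16      ] exp [ 0.47317339 -0.10351656  0.16      ] [ 0.46935966 -0.10267558  0.1741352 ]
```

Request:
{"name": "servo_tool", "arguments": {"targets": [{"rot": [0, 0, 0], "xyz": [0, 0, 4], "hand": 4.4}, {"rot": [0, 0, 0], "xyz": [0, 0, 7.5], "hand": 4.4}, {"rot": [0, 0, 0], "xyz": [0, 0, 10], "hand": 4.4}, {"rot": [0, 0, 0], "xyz": [-0.5, 0, 10], "hand": 4.4}, {"rot": [0, 0, 0], "xyz": [-2, 0, 10], "hand": 4.4}]}}

```text
time: 5.75
eef_pos: [0.4638, -0.1187, 0.1522]
eef_rot: [-0.0, 0.814, 0.58, 0.002]
force: [1.8, 7.2, 6.7]
gripper_width: 0.512
```

Request:
{"name": "servo_tool", "arguments": {"targets": [{"rot": [0, 0, 0], "xyz": [-2, 0, 0], "hand": 4.4}, {"rot": [0, 0, 0], "xyz": [-4.5, 0, 0], "hand": 4.4}, {"rot": [0, 0, 0], "xyz": [-7, 0, 0], "hand": 4.4}, {"rot": [0, 0, 0], "xyz": [-9.5, 0, 0], "hand": 4.4}, {"rot": [0, 0, 0], "xyz": [-11.4, 0, 0], "hand": 4.4}]}}

```text
time: 6.38
eef_pos: [0.4255, -0.2299, 0.1524]
eef_rot: [0.002, 0.815, 0.579, 0.0]
force: [0.1, 0.2, 0.1]
gripper_width: 0.515
```

Request:
{"name": "servo_tool", "arguments": {"targets": [{"rot": [0, 0, 0], "xyz": [0, 0, 0], "hand": 4.4}, {"rot": [0, 0, 0], "xyz": [0.6, 0, 0], "hand": 4.4}, {"rot": [0, 0, 0], "xyz": [0.6, 0, -4], "hand": 4.4}, {"rot": [0, 0, 0], "xyz": [0.6, 0, -9], "hand": 4.4}, {"rot": [0, 0, 0], "xyz": [0.6, 0, -12], "hand": 8}]}}

```text
time: 7.0
eef_pos: [0.4282, -0.222, 0.2735]
eef_rot: [0.002, 0.815, 0.58, 0.001]
force: [1.1, 0.7, -0.5]
gripper_width: 0.709
```

```bash
python3 - <<'E'
from h import *
print(bot.state()["eef_pos"],"exp knob",loc(-.152,-.063,.16))
for n in("wrist","scene"):
  p=bot.get_image(n);C=cloud(p)
  if n=="wrist":cv2.imwrite("pics/w2.png",cv2.resize(p["pixels"][:,:,::-1],(400,300)))
  e=loc(-.152,-.063,.16);m=(np.linalg.norm(C-e,axis=2)<.03)&(p["pixels"].max(2)<75);X=C[m]
  print(n,m.sum(),X.min(0),X.max(0))
goto([.5945,-.213,.28],np.radians(-19.2))
E
```

```text
[ 0.42819254 -0.22203189  0.27354613] exp knob [ 0.43173619 -0.22250798  0.16      ]
wrist 815 [ 0.41965749 -0.23957106  0.13164519] [ 0.44748405 -0.20318983  0.17653546]
scene 46 [ 0.42749964 -0.22871133  0.15349083] [ 0.44897794 -0.20743065  0.17682963]
xyz [ 6.34 15.29 -0.38] rot [ 0.008 -0.004  1.573]
```

View pics/w2.png

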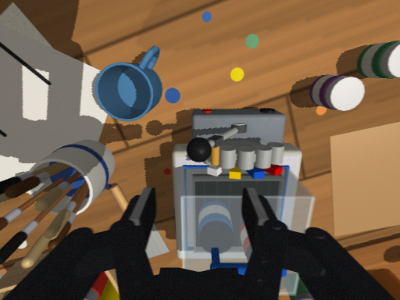

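Request:
{"name": "servo_tool", "arguments": {"targets": [{"rot": [0, 0, 0.18], "xyz": [1.3, 3.1, -0.4], "hand": 6}, {"rot": [0, 0, 0.36], "xyz": [2.6, 6.2, -0.4], "hand": 6}, {"rot": [0, 0, 0.54], "xyz": [3.9, 9.3, -0.4], "hand": 6}, {"rot": [0, 0, 0.72], "xyz": [5.1, 12.4, -0.4], "hand": 6}, {"rot": [0, 0, 0.9], "xyz": [6.3, 15.3, -0.4], "hand": 6}]}}

```text
time: 7.72
eef_pos: [0.5932, -0.212, 0.2729]
eef_rot: [-0.001, 0.986, 0.165, -0.001]
force: [-0.4, 0.1, 0.1]
gripper_width: 0.703
```

Request:
{"name": "servo_tool", "arguments": {"targets": [{"rot": [0, 0, 0.17], "xyz": [0, 0, 0], "hand": 4}, {"rot": [0, 0, 0.34], "xyz": [0, 0, 0], "hand": 4}, {"rot": [0, 0, 0.51], "xyz": [0, 0, 0], "hand": 4}, {"rot": [0, 0, 0.673], "xyz": [0, 0, 0], "hand": 4}, {"rot": [0, 0, 0.673], "xyz": [0, 0, 0], "hand": 4}]}}

```text
time: 8.35
eef_pos: [0.5921, -0.2123, 0.2731]
eef_rot: [-0.0, 0.986, -0.166, -0.001]
force: [0.6, -0.4, 0.5]
gripper_width: 0.466
```

```bash
python3 - <<'E'
from h import *
print(bot.state()["eef_pos"])
goto([.5945,-.213,.178],np.radians(-19.2))
E
```

```text
[ 0.59207071 -0.21225244  0.27308054]
xyz [ 0.27 -0.01  9.51] rot [-0.     0.002  0.001]
```

Request:
{"name": "servo_tool", "arguments": {"targets": [{"rot": [0, 0, 0], "xyz": [0.3, 0, 3.5], "hand": 4}, {"rot": [0, 0, 0], "xyz": [0.3, 0, 7], "hand": 4}, {"rot": [0, 0, 0], "xyz": [0.3, 0, 9.5], "hand": 4}, {"rot": [0, 0, 0], "xyz": [0.3, 0, 9.5], "hand": 4}, {"rot": [0, 0, 0], "xyz": [0.3, 0, 9.5], "hand": 1}], "grip_force": 60}}

```text
time: 8.98
eef_pos: [0.5957, -0.2145, 0.1803]
eef_rot: [0.0, 0.986, -0.167, 0.001]
force: [-0.1, -0.4, 0.1]
gripper_width: 0.268
```

Request:
{"name": "servo_tool", "arguments": {"targets": [{"rot": [0, 0, 0], "xyz": [0, 0, 0], "hand": 0.5}, {"rot": [0, 0, 0], "xyz": [0, 0, 0], "hand": 0.5}, {"rot": [0, 0, 0], "xyz": [0, 0, 0], "hand": 0.5}, {"rot": [0, 0, 0], "xyz": [0, 0, 0], "hand": 0.5}, {"rot": [0, 0, 0], "xyz": [0, 0, -1], "hand": 0.5}]}}

```text
time: 9.6
eef_pos: [0.5945, -0.2143, 0.1882]
eef_rot: [-0.0, 0.986, -0.168, -0.001]
force: [0.3, 0.5, -4.7]
gripper_width: 0.151
```

Request:
{"name": "servo_tool", "arguments": {"targets": [{"rot": [0, 0, 0], "xyz": [0, 0, -2], "hand": 0.5}, {"rot": [0, 0, 0], "xyz": [0, 0, -5], "hand": 0.5}, {"rot": [0, 0, 0], "xyz": [0, 0, -9], "hand": 0.5}, {"rot": [0, 0, 0], "xyz": [0, 0, -12.5], "hand": 0.5}, {"rot": [0, 0, 0], "xyz": [0, 0, -14], "hand": 0.5}]}}

```text
time: 10.22
eef_pos: [0.5962, -0.2151, 0.3334]
eef_rot: [0.001, 0.986, -0.168, 0.003]
force: [-1.1, 0.2, -4.1]
gripper_width: 0.147
```

Request:
{"name": "servo_tool", "arguments": {"targets": [{"rot": [0, 0, 0], "xyz": [-0.3, -2, 0], "hand": 0.5}, {"rot": [0, 0, 0], "xyz": [-0.7, -5.5, 0], "hand": 0.5}, {"rot": [0, 0, 0], "xyz": [-1.1, -9.5, 0], "hand": 0.5}, {"rot": [0, 0, 0], "xyz": [-1.5, -13.5, 0], "hand": 0.5}, {"rot": [0, 0, 0], "xyz": [-1.9, -17.5, 0], "hand": 0.5}]}}

```text
time: 10.85
eef_pos: [0.6344, -0.0404, 0.3268]
eef_rot: [-0.0, 0.986, -0.167, -0.002]
force: [-0.1, 0.1, -4.0]
gripper_width: 0.148
```

Request:
{"name": "servo_tool", "arguments": {"targets": [{"rot": [0, 0, 0], "xyz": [-0.4, -4, 0], "hand": 0.5}, {"rot": [0, 0, 0], "xyz": [-0.8, -8, 0], "hand": 0.5}, {"rot": [0, 0, 0], "xyz": [-1.1, -11.5, 0], "hand": 0.5}, {"rot": [0, 0, 0], "xyz": [-1.3, -13.7, 0], "hand": 0.5}, {"rot": [0, 0, 0], "xyz": [-1.3, -14.1, 0], "hand": 0.5}]}}

```text
time: 11.48
eef_pos: [0.6689, 0.096, 0.3278]
eef_rot: [0.0, 0.986, -0.167, -0.001]
force: [-0.1, 0.2, -4.6]
gripper_width: 0.15
```

```bash
python3 - <<'E'
from h import *
s=bot.state();print(s["eef_pos"],s["gripper_width"],s["force"])
goto([.668,.095,.117],np.radians(-19.2))
ims=[]
p=bot.get_image("scene");C=cloud(p);m=bot.regions_of(p,"hood")
for r in m[:1]: 
  X=C[r["mask"]];X=X[(X[:,2]>.1)];print(r["conf"],X.min(0),X.max(0))
q=bot.get_image("side")
cv2.imwrite("pics/both3.png",cv2.resize(np.hstack([p["pixels"][100:384,130:400],q["pixels"][80:364,180:450]]),(800,420))[:,:,::-1])
E
```

```text
[0.66891105 0.09596715 0.32778401] 0.15048399159323603 [-0.05780884  0.21580492 -4.58503638]
xyz [-1.000e-02  1.000e-01  2.108e+01] rot [0.001 0.002 0.   ]
0.79 [ 0.56519831 -0.01296458  0.21178099] [1.02374187 0.61297436 0.77394979]
```

View pics/both3.png

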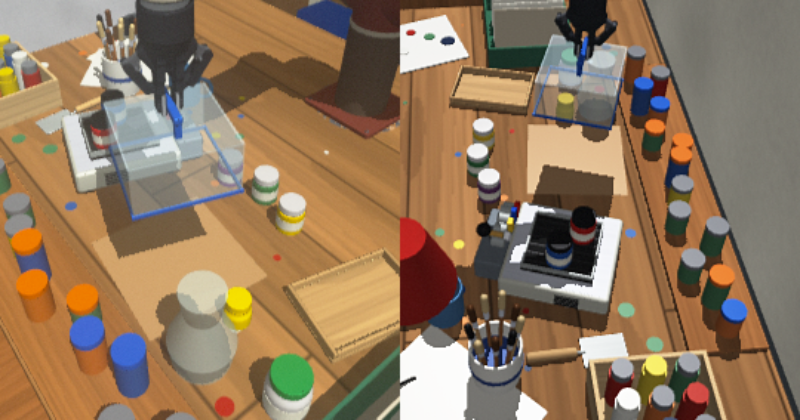

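Request:
{"name": "servo_tool", "arguments": {"targets": [{"rot": [0, 0, 0], "xyz": [0, 0, 3.5], "hand": 0.5}, {"rot": [0, 0, 0], "xyz": [0, 0, 8.5], "hand": 0.5}, {"rot": [0, 0, 0], "xyz": [0, 0, 13.5], "hand": 0.5}, {"rot": [0, 0, 0], "xyz": [0, 0, 18], "hand": 0.5}, {"rot": [0, 0, 0], "xyz": [0, 0, 20], "hand": 0.5}]}}

```text
time: 12.25
eef_pos: [0.6673, 0.0926, 0.1258]
eef_rot: [0.001, 0.986, -0.169, -0.003]
force: [-0.9, 0.0, -4.2]
gripper_width: 0.152
```

Request:
{"name": "servo_tool", "arguments": {"targets": [{"rot": [0, 0, 0], "xyz": [0, 0, 0.4], "hand": 0.5}, {"rot": [0, 0, 0], "xyz": [0, 0, 0.7], "hand": 0.5}, {"rot": [0, 0, 0], "xyz": [0, 0, 0.9], "hand": 0.5}, {"rot": [0, 0, 0], "xyz": [0, 0, 1.1], "hand": 0.5}, {"rot": [0, 0, 0], "xyz": [0, 0, 1.2], "hand": 0.5}]}}

```text
time: 12.88
eef_pos: [0.6696, 0.0944, 0.1178]
eef_rot: [-0.0, 0.986, -0.168, 0.0]
force: [0.2, -0.6, -4.1]
gripper_width: 0.147
```

Request:
{"name": "servo_tool", "arguments": {"targets": [{"rot": [0, 0, 0], "xyz": [0, 0, 0.1], "hand": 0.5}, {"rot": [0, 0, 0], "xyz": [0, 0, 0.2], "hand": 0.5}, {"rot": [0, 0, 0], "xyz": [0, 0, 0.2], "hand": 0.5}, {"rot": [0, 0, 0], "xyz": [0, 0, 0.3], "hand": 0.5}, {"rot": [0, 0, 0], "xyz": [0, 0, 0.3], "hand": 0.5}]}}

```text
time: 13.5
eef_pos: [0.6692, 0.0945, 0.1158]
eef_rot: [-0.0, 0.986, -0.168, -0.0]
force: [-7.6, 0.2, 5.6]
gripper_width: 0.148
```

Request:
{"name": "servo_tool", "arguments": {"targets": [{"rot": [0, 0, 0], "xyz": [0, 0, 0], "hand": 4}, {"rot": [0, 0, 0], "xyz": [0, 0, 0], "hand": 4}, {"rot": [0, 0, 0], "xyz": [0, 0, 0], "hand": 4}, {"rot": [0, 0, 0], "xyz": [0, 0, -5], "hand": 4}, {"rot": [0, 0, 0], "xyz": [0, 0, -10], "hand": 7.5}]}}

```text
time: 14.12
eef_pos: [0.669, 0.0942, 0.2145]
eef_rot: [0.0, 0.986, -0.168, -0.001]
force: [0.5, 0.7, -0.6]
gripper_width: 0.67
```

Request:
{"name": "servo_tool", "arguments": {"targets": [{"rot": [0, 0, -0.17], "xyz": [0, 2, -5], "hand": 7.5}, {"rot": [0, 0, -0.34], "xyz": [0, 6, -8], "hand": 7.5}, {"rot": [0, 0, -0.51], "xyz": [0.5, 10.5, -10], "hand": 7.5}, {"rot": [0, 0, -0.68], "xyz": [1, 15, -10], "hand": 7.5}, {"rot": [0, 0, -0.785], "xyz": [1.5, 20, -10], "hand": 7.5}]}}

```text
time: 14.75
eef_pos: [0.6174, -0.1007, 0.315]
eef_rot: [0.0, 0.974, 0.224, 0.001]
force: [0.2, -0.6, -0.3]
gripper_width: 0.874
```

```bash
python3 - <<'E'
from h import *
P={n:bot.get_image(n) for n in("scene","side","wrist")};C={n:cloud(P[n]) for n in P}
print(bot.state()["eef_pos"])
for th in "mixed fresh hood".split():
  for n in P:
    for r in bot.regions_of(P[n],th)[:4]:
      if r["conf"]<.45: continue
      X=C[n][r["mask"]&(P[n]["depth"]>0)];col=np.median(P[n]["pixels"][r["mask"]],0)
      b=.143 if th=="mixed" else .07
      if th=="hood": b=.125
      T=X[abs(X[:,2]-b)<.008]
      if len(T): (c,w,a)=cv2.minAreaRect(T[:,:2].astype(np.float32)); print(th,n,round(r["conf"],2),np.round(r["bbox"]),"mid",np.round(c,3),np.round(w,3),round(a,1),"med",np.median(T,0).round(3),col)
for n in P:
  S=C[n].reshape(-1,3);I=P[n]["pixels"].reshape(-1,3).astype(int)
  D=(S[:,:2]-SC)@np.array([[np.cos(YW),-np.sin(YW)],[np.sin(YW),np.cos(YW)]])
  m=(abs(D)<.13).all(1)&(abs(S[:,2]-.065)<.006)&(I.min(1)>100)
  if m.sum()>50: print(n,"deck",m.sum(),cv2.minAreaRect(S[m][:,:2].astype(np.float32)),D[m].min(0),D[m].max(0))
  m=(abs(D)<.1).all(1)&(abs(S[:,2]-.075)<.012)&(I.max(1)<75)
  if m.sum()>50: print(n,"plat",m.sum(),cv2.minAreaRect(S[m][:,:2].astype(np.float32)),np.percentile(D[m],[1,99],axis=0))
p=P["wrist"];cv2.imwrite("pics/w4.png",p["pixels"][:,:,::-1])
E
```

```text
[ 0.61700594 -0.10189139  0.31439048]
mixed scene 0.93 [192. 177. 210. 200.] mid [ 0.642 -0.185] [0.046 0.044] 25.5 med [ 0.644 -0.182  0.144] [141.  63.  57.]
mixed scene 0.74 [199. 161. 213. 186.] mid [ 0.586 -0.246] [0.051 0.046] 82.9 med [ 0.587 -0.241  0.144] [64.5 64.  58.5]
mixed side 0.86 [294. 218. 313. 243.] mid [ 0.643 -0.19 ] [0.052 0.045] 71.2 med [ 0.642 -0.196  0.142] [55.5 21.  22. ]
mixed side 0.7 [276. 236. 300. 263.] mid [ 0.584 -0.252] [0.048 0.044] 82.3 med [ 0.585 -0.254  0.142] [13. 17. 23.]
mixed wrist 0.89 [169. 218. 211. 274.] mid [ 0.59  -0.242] [0.033 0.05 ] 49.3 med [ 0.594 -0.237  0.143] [19. 35. 60.]
mixed wrist 0.57 [224. 199. 266. 256.] mid [ 0.642 -0.191] [0.05 0.05] 26.2 med [ 0.642 -0.189  0.143] [26. 20. 19.]
fresh scene 0.92 [317. 229. 337. 259.] mid [0.452 0.18 ] [0.049 0.046] 88.8 med [0.454 0.182 0.069] [209. 193. 166.]
fresh scene 0.89 [277. 199. 292. 224.] mid [0.453 0.005] [0.051 0.047] 50.9 med [0.456 0.009 0.069] [189. 183. 170.]
fresh scene 0.61 [302. 210. 317. 239.] mid [0.432 0.091] [0.051 0.045] 46.3 med [0.434 0.093 0.069] [185.5 179
[... 1293 characters left out ...]
59]]
side deck 1784 ((0.5986225605010986, -0.21446028351783752), (0.22240588068962097, 0.22825397551059723), 71.4019775390625) [-0.11128348 -0.11252283] [0.11718983 0.11165555]
side plat 1000 ((0.600385308265686, -0.21429747343063354), (0.15474091470241547, 0.1456635594367981), 71.204345703125) [[-0.06727174 -0.07590996]
 [ 0.07218837  0.0721927 ]]
wrist deck 9113 ((0.5900716185569763, -0.2095678746700287), (0.2178238332271576, 0.24551674723625183), 71.2647933959961) [-0.12990484 -0.10768523] [0.11682811 0.11088555]
wrist plat 5895 ((0.5942615270614624, -0.22331684827804565), (0.17167341709136963, 0.14626647531986237), 71.29985809326172) [[-0.06704497 -0.07069875]
 [ 0.07388059  0.07501516]]
```

View pics/w4.png

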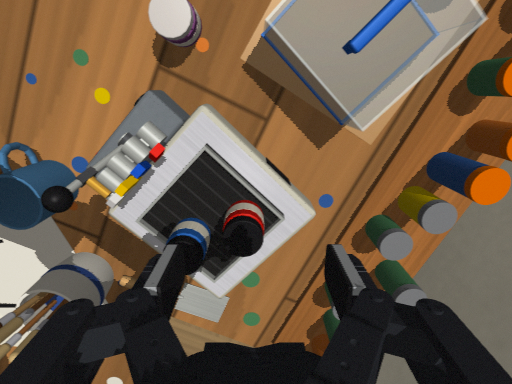

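```bash
cat >> h.py <<'E'
SC=np.array([.598,-.213]);YW=np.radians(-18.9)
TH=np.radians(-64)
def chain(pts,th=TH):
    "tool-axis shifts (cm) between successive world TCP points, tool down at th; first from the measured pose"
    p=bot.state()["eef_pos"];c,s=np.cos(th),np.sin(th)
    for q in pts:
        d=(np.array(q)-p)*100;print(np.round(q,3),"->",np.round([c*d[0]+s*d[1],s*d[0]-c*d[1],-d[2]],1),"len",round(np.linalg.norm(d),1));p=np.array(q)
def tray(x,z):
    a=np.radians(-15);return np.array([.4845+x*np.cos(a),.378+x*np.sin(a),z])
E
python3 - <<'E'
from h import *
goto([.643,-.189,.22],TH)
chain([[.643,-.189,.22],[.643,-.189,.093],[.643,-.189,.22],tray(.045,.12),tray(.045,.027),tray(.045,.16),[.586,-.247,.22],[.586,-.247,.093],[.586,-.247,.22],tray(-.045,.12),tray(-.045,.027),tray(-.045,.16)])
E
```

```text
xyz [-1.64  9.25  9.43] rot [-0.     0.     1.566]
[ 0.643 -0.189  0.22 ] -> [9.2 1.7 9.4] len 13.3
[ 0.643 -0.189  0.093] -> [ 0.  -0.  12.7] len 12.7
[ 0.643 -0.189  0.22 ] -> [  0.   -0.  -12.7] len 12.7
[0.528 0.366 0.12 ] -> [-55. -14.  10.] len 57.6
[0.528 0.366 0.027] -> [ 0.  -0.   9.3] len 9.3
[0.528 0.366 0.16 ] -> [  0.   -0.  -13.3] len 13.3
[ 0.586 -0.247  0.22 ] -> [57.7 21.7 -6. ] len 61.9
[ 0.586 -0.247  0.093] -> [ 0.  -0.  12.7] len 12.7
[ 0.586 -0.247  0.22 ] -> [  0.   -0.  -12.7] len 12.7
[0.441 0.39  0.12 ] -> [-63.6 -14.9  10. ] len 66.1
[0.441 0.39  0.027] -> [ 0.  -0.   9.3] len 9.3
[0.441 0.39  0.16 ] -> [  0.   -0.  -13.3] len 13.3
```

Request:
{"name": "servo_tool", "arguments": {"targets": [{"rot": [0, 0, 0.18], "xyz": [-0.3, 1.8, 1], "hand": 7.5}, {"rot": [0, 0, 0.36], "xyz": [-0.6, 3.6, 2], "hand": 7.5}, {"rot": [0, 0, 0.54], "xyz": [-0.9, 5.4, 3], "hand": 7}, {"rot": [0, 0, 0.72], "xyz": [-1.2, 7.2, 4], "hand": 7}, {"rot": [0, 0, 0.9], "xyz": [-1.6, 9.2, 5], "hand": 7}]}}

```text
time: 15.98
eef_pos: [0.6432, -0.1893, 0.2639]
eef_rot: [-0.0, 0.974, -0.227, -0.0]
force: [-0.2, 0.4, -0.3]
gripper_width: 0.819
```

Request:
{"name": "servo_tool", "arguments": {"targets": [{"rot": [0, 0, 0.17], "xyz": [0, 0, 1], "hand": 7}, {"rot": [0, 0, 0.34], "xyz": [0, 0, 2], "hand": 7}, {"rot": [0, 0, 0.51], "xyz": [0, 0, 3], "hand": 7}, {"rot": [0, 0, 0.666], "xyz": [0, 0, 4.4], "hand": 7}, {"rot": [0, 0, 0.666], "xyz": [0, 0, 4.4], "hand": 7}]}}

```text
time: 16.6
eef_pos: [0.6422, -0.1885, 0.2187]
eef_rot: [0.0, 0.848, -0.53, -0.001]
force: [-0.1, -0.3, 0.3]
gripper_width: 0.819
```

```bash
python3 - <<'E'
from h import *
goto([.643,-.189,.093],TH)
P={n:bot.get_image(n) for n in("scene","side")}
for n in P:
    C=cloud(P[n])
    for r in bot.regions_of(P[n],"mixed")[:3]:
      X=C[r["mask"]];T=X[abs(X[:,2]-.143)<.006]
      if len(T): print(n,round(r["conf"],2),np.round(cv2.minAreaRect(T[:,:2].astype(np.float32))[0],3),len(T))
E
```

```text
xyz [ 0.11 -0.08 12.57] rot [0.002 0.002 0.001]
scene 0.63 [ 0.642 -0.188] 156
side 0.87 [ 0.636 -0.212] 182
side 0.66 [ 0.584 -0.25 ] 188
```

Request:
{"name": "servo_tool", "arguments": {"targets": [{"rot": [0, 0, 0], "xyz": [0, 0, 4.5], "hand": 7}, {"rot": [0, 0, 0], "xyz": [0, 0, 9], "hand": 7}, {"rot": [0, 0, 0], "xyz": [0, 0, 12], "hand": 7}, {"rot": [0, 0, 0], "xyz": [0, 0, 12.6], "hand": 7}, {"rot": [0, 0, 0], "xyz": [0, 0, 12.6], "hand": 6}], "grip_force": 50}}

```text
time: 17.42
eef_pos: [0.6435, -0.1895, 0.0954]
eef_rot: [-0.0, 0.848, -0.53, 0.001]
force: [0.5, 0.1, -0.1]
gripper_width: 0.7
```

Request:
{"name": "servo_tool", "arguments": {"targets": [{"rot": [0, 0, 0], "xyz": [0, 0, 0], "hand": 5}, {"rot": [0, 0, 0], "xyz": [0, 0, 0], "hand": 4.5}, {"rot": [0, 0, 0], "xyz": [0, 0, 0], "hand": 4.5}, {"rot": [0, 0, 0], "xyz": [0, 0, -3], "hand": 4.5}, {"rot": [0, 0, 0], "xyz": [0, 0, -7], "hand": 4.5}]}}

```text
time: 18.05
eef_pos: [0.6416, -0.1888, 0.1633]
eef_rot: [0.0, 0.848, -0.53, -0.002]
force: [1.4, 0.0, -0.9]
gripper_width: 0.611
```

Request:
{"name": "servo_tool", "arguments": {"targets": [{"rot": [0, 0, 0], "xyz": [0, 0, -3], "hand": 4.5}, {"rot": [0, 0, 0], "xyz": [-2, -0.5, -5], "hand": 4.5}, {"rot": [0, 0, 0], "xyz": [-6, -1.5, -6], "hand": 4.5}, {"rot": [0, 0, 0], "xyz": [-11, -2.8, -6], "hand": 4.5}, {"rot": [0, 0, 0], "xyz": [-16, -4.1, -6], "hand": 4.5}]}}

```text
time: 18.68
eef_pos: [0.6083, -0.0248, 0.2238]
eef_rot: [-0.0, 0.848, -0.53, -0.001]
force: [0.4, -0.1, -1.2]
gripper_width: 0.618
```

Request:
{"name": "servo_tool", "arguments": {"targets": [{"rot": [0, 0, 0], "xyz": [-5, -1.3, 0], "hand": 4.5}, {"rot": [0, 0, 0], "xyz": [-10, -2.5, 0], "hand": 4.5}, {"rot": [0, 0, 0], "xyz": [-15, -3.8, 0], "hand": 4.5}, {"rot": [0, 0, 0], "xyz": [-20, -5.1, 0], "hand": 4.5}, {"rot": [0, 0, 0], "xyz": [-25, -6.3, 0], "hand": 4.5}]}}

```text
time: 19.3
eef_pos: [0.5549, 0.2274, 0.2236]
eef_rot: [0.0, 0.848, -0.53, -0.001]
force: [0.2, -0.0, -1.8]
gripper_width: 0.614
```

Request:
{"name": "servo_tool", "arguments": {"targets": [{"rot": [0, 0, 0], "xyz": [-4, -1, 1], "hand": 4.5}, {"rot": [0, 0, 0], "xyz": [-8, -2, 3], "hand": 4.5}, {"rot": [0, 0, 0], "xyz": [-12, -3, 6], "hand": 4.5}, {"rot": [0, 0, 0], "xyz": [-14, -3.6, 8], "hand": 4.5}, {"rot": [0, 0, 0], "xyz": [-14, -3.6, 10], "hand": 4.5}]}}

```text
time: 19.92
eef_pos: [0.5258, 0.3684, 0.1227]
eef_rot: [0.001, 0.849, -0.529, -0.001]
force: [0.6, -0.6, -1.5]
gripper_width: 0.614
```

```bash
python3 - <<'E'
from h import *
s=bot.state();print(s["eef_pos"],s["gripper_width"],s["force"])
chain([tray(.045,.027)])
P={n:bot.get_image(n) for n in("scene","side","wrist")}
for n in P:
    C=cloud(P[n])
    for r in bot.regions_of(P[n],"mixed")[:3]:
      X=C[r["mask"]];print(n,round(r["conf"],2),np.median(X,0).round(3),len(X),X.min(0).round(3),X.max(0).round(3))
E
```

```text
[0.52582195 0.36841396 0.12272486] 0.6143307632975161 [ 0.5991547  -0.58955359 -1.54607022]
[0.528 0.366 0.027] -> [ 0.3 -0.1  9.6] len 9.6
scene 0.69 [ 0.591 -0.231  0.124] 384 [ 0.472 -0.461  0.002] [1.024 0.613 0.774]
scene 0.67 [0.54  0.376 0.152] 734 [0.438 0.345 0.006] [1.024 0.613 0.774]
side 0.68 [0.513 0.344 0.137] 137 [ 0.427 -1.11   0.097] [0.535 0.372 1.277]
wrist 0.57 [0.537 0.369 0.167] 14376 [ 0.326  0.307 -0.   ] [0.603 0.401 0.263]
```

Request:
{"name": "servo_tool", "arguments": {"targets": [{"rot": [0, 0, 0], "xyz": [0.2, 0, 4], "hand": 4.5}, {"rot": [0, 0, 0], "xyz": [0.3, 0, 8], "hand": 4.5}, {"rot": [0, 0, 0], "xyz": [0.3, 0, 9.2], "hand": 4.5}, {"rot": [0, 0, 0], "xyz": [0.3, 0, 9.5], "hand": 4.5}, {"rot": [0, 0, 0], "xyz": [0.3, 0, 9.6], "hand": 4.5}]}}

```text
time: 20.85
eef_pos: [0.5309, 0.3645, 0.0303]
eef_rot: [-0.001, 0.848, -0.53, 0.001]
force: [0.4, -0.3, -1.1]
gripper_width: 0.616
```

Request:
{"name": "servo_tool", "arguments": {"targets": [{"rot": [0, 0, 0], "xyz": [0, 0, 0.1], "hand": 4.5}, {"rot": [0, 0, 0], "xyz": [0, 0, 0.1], "hand": 7}, {"rot": [0, 0, 0], "xyz": [0, 0, 0.1], "hand": 7}, {"rot": [0, 0, 0], "xyz": [0, 0, 0.1], "hand": 7}, {"rot": [0, 0, 0], "xyz": [0, 0, -3], "hand": 7}]}}

```text
time: 21.48
eef_pos: [0.5271, 0.3626, 0.0556]
eef_rot: [0.003, 0.848, -0.53, -0.002]
force: [-0.3, -0.3, -0.1]
gripper_width: 0.819
```

Request:
{"name": "servo_tool", "arguments": {"targets": [{"rot": [0, 0, 0], "xyz": [0, 0, -5], "hand": 7}, {"rot": [0, 0, 0], "xyz": [0, 0, -10.5], "hand": 7}, {"rot": [0, 0, 0], "xyz": [3, 1.1, -14], "hand": 7}, {"rot": [0, 0, 0], "xyz": [8, 3, -16], "hand": 7}, {"rot": [0, 0, 0], "xyz": [13, 4.9, -16.5], "hand": 7}]}}

```text
time: 22.1
eef_pos: [0.5432, 0.2247, 0.2259]
eef_rot: [-0.001, 0.848, -0.53, 0.002]
force: [0.1, -0.1, 0.5]
gripper_width: 0.821
```

Request:
{"name": "servo_tool", "arguments": {"targets": [{"rot": [0, 0, 0], "xyz": [5, 1.9, 0], "hand": 7}, {"rot": [0, 0, 0], "xyz": [10, 3.8, 0], "hand": 7}, {"rot": [0, 0, 0], "xyz": [15, 5.6, 0], "hand": 7}, {"rot": [0, 0, 0], "xyz": [20, 7.5, 0], "hand": 7}, {"rot": [0, 0, 0], "xyz": [25, 9.4, 0], "hand": 7}]}}

```text
time: 22.72
eef_pos: [0.5671, -0.0421, 0.2236]
eef_rot: [-0.0, 0.848, -0.53, 0.0]
force: [1.4, 0.2, -0.4]
gripper_width: 0.819
```

Request:
{"name": "servo_tool", "arguments": {"targets": [{"rot": [0, 0, 0], "xyz": [5, 1.9, 0], "hand": 7}, {"rot": [0, 0, 0], "xyz": [10, 3.8, 0], "hand": 7}, {"rot": [0, 0, 0], "xyz": [15, 5.6, 0], "hand": 7}, {"rot": [0, 0, 0], "xyz": [19.7, 7.4, 0], "hand": 7}, {"rot": [0, 0, 0], "xyz": [19.7, 7.4, 0], "hand": 7}]}}

```text
time: 23.35
eef_pos: [0.5863, -0.2536, 0.223]
eef_rot: [0.0, 0.847, -0.532, 0.0]
force: [0.3, -0.0, 1.0]
gripper_width: 0.819
```

```bash
python3 - <<'E'
from h import *
print(bot.state()["eef_pos"])
P={n:bot.get_image(n) for n in("scene","side","wrist")}
for n in P:
    C=cloud(P[n])
    for r in bot.regions_of(P[n],"mixed")[:3]:
      X=C[r["mask"]]
      for b in(.075,.143):
        T=X[abs(X[:,2]-b)<.007]
        if len(T)>20: print(n,round(r["conf"],2),b,np.round(cv2.minAreaRect(T[:,:2].astype(np.float32))[0],3),len(T))
chain([[.586,-.247,.093]])
E
```

```text
[ 0.58625486 -0.25360969  0.2230352 ]
scene 0.75 0.075 [0.529 0.364] 331
scene 0.64 0.143 [ 0.586 -0.246] 130
scene 0.22 0.075 [ 0.574 -0.197] 1301
scene 0.22 0.143 [ 0.479 -0.181] 81
side 0.62 0.143 [ 0.585 -0.248] 200
wrist 0.93 0.143 [ 0.585 -0.249] 2770
[ 0.586 -0.247  0.093] -> [-0.2  0.  13. ] len 13.0
```

Request:
{"name": "servo_tool", "arguments": {"targets": [{"rot": [0, 0, 0], "xyz": [-0.1, 0, 4.5], "hand": 7}, {"rot": [0, 0, 0], "xyz": [-0.1, 0, 9], "hand": 7}, {"rot": [0, 0, 0], "xyz": [-0.1, 0, 12], "hand": 7}, {"rot": [0, 0, 0], "xyz": [-0.1, 0, 12.8], "hand": 7}, {"rot": [0, 0, 0], "xyz": [-0.1, 0, 12.8], "hand": 6}]}}

```text
time: 24.28
eef_pos: [0.5866, -0.2485, 0.0958]
eef_rot: [-0.0, 0.848, -0.53, 0.0]
force: [-0.6, -0.7, -0.0]
gripper_width: 0.7
```

Request:
{"name": "servo_tool", "arguments": {"targets": [{"rot": [0, 0, 0], "xyz": [0, 0, 0], "hand": 5}, {"rot": [0, 0, 0], "xyz": [0, 0, 0], "hand": 4.5}, {"rot": [0, 0, 0], "xyz": [0, 0, 0], "hand": 4.5}, {"rot": [0, 0, 0], "xyz": [0, 0, -3], "hand": 4.5}, {"rot": [0, 0, 0], "xyz": [0, 0, -7], "hand": 4.5}]}}

```text
time: 24.9
eef_pos: [0.5849, -0.2485, 0.1641]
eef_rot: [0.0, 0.848, -0.53, -0.002]
force: [0.3, -1.1, -2.5]
gripper_width: 0.615
```

Request:
{"name": "servo_tool", "arguments": {"targets": [{"rot": [0, 0, 0], "xyz": [0, 0, -3], "hand": 4.5}, {"rot": [0, 0, 0], "xyz": [-2, -0.5, -5], "hand": 4.5}, {"rot": [0, 0, 0], "xyz": [-6, -1.4, -6], "hand": 4.5}, {"rot": [0, 0, 0], "xyz": [-11, -2.6, -6], "hand": 4.5}, {"rot": [0, 0, 0], "xyz": [-16, -3.8, -6], "hand": 4.5}]}}

```text
time: 25.52
eef_pos: [0.5497, -0.0874, 0.2251]
eef_rot: [0.0, 0.848, -0.531, -0.0]
force: [0.9, -0.1, -3.6]
gripper_width: 0.618
```

Request:
{"name": "servo_tool", "arguments": {"targets": [{"rot": [0, 0, 0], "xyz": [-5, -1.2, 0], "hand": 4.5}, {"rot": [0, 0, 0], "xyz": [-10, -2.3, 0], "hand": 4.5}, {"rot": [0, 0, 0], "xyz": [-15, -3.5, 0], "hand": 4.5}, {"rot": [0, 0, 0], "xyz": [-20, -4.7, 0], "hand": 4.5}, {"rot": [0, 0, 0], "xyz": [-25, -5.9, 0], "hand": 4.5}]}}

```text
time: 26.15
eef_pos: [0.4933, 0.1634, 0.2251]
eef_rot: [0.0, 0.848, -0.53, 0.0]
force: [0.4, 1.7, -2.0]
gripper_width: 0.617
```

Request:
{"name": "servo_tool", "arguments": {"targets": [{"rot": [0, 0, 0], "xyz": [-5, -1.2, 0], "hand": 4.5}, {"rot": [0, 0, 0], "xyz": [-10, -2.3, 1], "hand": 4.5}, {"rot": [0, 0, 0], "xyz": [-15, -3.5, 3], "hand": 4.5}, {"rot": [0, 0, 0], "xyz": [-20, -4.7, 6], "hand": 4.5}, {"rot": [0, 0, 0], "xyz": [-22.5, -5.3, 10], "hand": 4.5}]}}

```text
time: 26.78
eef_pos: [0.4431, 0.3903, 0.1252]
eef_rot: [-0.001, 0.848, -0.529, 0.0]
force: [0.8, 0.7, -2.5]
gripper_width: 0.613
```

```bash
python3 - <<'E'
from h import *
p=bot.get_image("scene")
s=bot.state();print(s["eef_pos"],s["gripper_width"],s["force"])
chain([tray(-.045,.0265)])
E
```

```text
[0.43881178 0.38978476 0.11801788] 0.6158186082430409 [-3.54961334 -1.81570764 -5.99836997]
[0.441 0.39  0.026] -> [ 0.1 -0.2  9.2] len 9.2
```

Request:
{"name": "servo_tool", "arguments": {"targets": [{"rot": [0, 0, 0], "xyz": [0.1, -0.1, 4], "hand": 4.5}, {"rot": [0, 0, 0], "xyz": [0.1, -0.1, 8], "hand": 4.5}, {"rot": [0, 0, 0], "xyz": [0.1, -0.1, 9.3], "hand": 4.5}, {"rot": [0, 0, 0], "xyz": [0.1, -0.1, 9.5], "hand": 4.5}, {"rot": [0, 0, 0], "xyz": [0.1, -0.1, 9.5], "hand": 4.5}]}}

```text
time: 27.45
eef_pos: [0.4455, 0.3874, 0.0312]
eef_rot: [-0.001, 0.848, -0.53, 0.0]
force: [-0.3, -0.5, -2.9]
gripper_width: 0.614
```

Request:
{"name": "servo_tool", "arguments": {"targets": [{"rot": [0, 0, 0], "xyz": [0, 0, 0.1], "hand": 4.5}, {"rot": [0, 0, 0], "xyz": [0, 0, 0.1], "hand": 7}, {"rot": [0, 0, 0], "xyz": [0, 0, 0.1], "hand": 7}, {"rot": [0, 0, 0], "xyz": [0, 0, 0.1], "hand": 7}, {"rot": [0, 0, 0], "xyz": [0, 0, -3], "hand": 7}]}}

```text
time: 28.08
eef_pos: [0.4426, 0.3857, 0.058]
eef_rot: [0.003, 0.848, -0.53, -0.001]
force: [-0.7, 0.7, 0.5]
gripper_width: 0.819
```

Request:
{"name": "servo_tool", "arguments": {"targets": [{"rot": [0, 0, 0], "xyz": [0, 0, -5], "hand": 7}, {"rot": [0, 0, 0], "xyz": [0, 0, -10], "hand": 7}, {"rot": [0, 0, 0], "xyz": [4, 1.4, -14], "hand": 7}, {"rot": [0, 0, 0], "xyz": [9, 3.2, -17], "hand": 7}, {"rot": [0, 0, 0], "xyz": [9, 3.2, -18], "hand": 7}]}}

```text
time: 28.7
eef_pos: [0.4569, 0.2901, 0.2433]
eef_rot: [-0.002, 0.847, -0.532, 0.002]
force: [-0.7, -0.3, -0.0]
gripper_width: 0.82
```

```bash
cat > look.py <<'E'
from h import *
import sys
P={n:bot.get_image(n) for n in("scene","side","wrist")}
for th,bs in(("mixed",(.075,.143)),("fresh",(.068,.143))):
  for n in P:
    C=cloud(P[n])
    for r in bot.regions_of(P[n],th)[:4]:
      if r["conf"]<.4: continue
      X=C[r["mask"]]
      for b in bs:
        T=X[abs(X[:,2]-b)<.007]
        if len(T)>20:
          c,w,a=cv2.minAreaRect(T[:,:2].astype(np.float32));print(th,n,round(r["conf"],2),b,np.round(c,3),np.round(w,3),P[n]["pixels"][r["mask"]].mean(0).astype(int))
print(bot.state()["eef_pos"],bot.state()["gripper_width"])
E
python3 look.py; python3 - <<'E'
from h import *
F=[[.452,.178],[.432,.09],[.455,.003]];L=[(.034,.034),(.034,-.034),(-.034,.034)]
w=[]
for f,l in zip(F,L): w+=[[*f,.13],[*f,.018],[*f,.2],loc(*l,.2),loc(*l,.095),loc(*l,.2)]
chain(w)
E
```

```text
mixed scene 0.94 0.075 [0.529 0.364] [0.049 0.05 ] [115  79  62]
mixed scene 0.75 0.075 [0.446 0.388] [0.046 0.046] [90 86 86]
mixed side 0.58 0.075 [0.531 0.358] [0.047 0.051] [66 47 46]
mixed wrist 0.66 0.075 [0.445 0.384] [0.049 0.051] [37 39 43]
mixed wrist 0.56 0.075 [0.53  0.361] [0.05 0.05] [51 45 43]
fresh scene 0.88 0.068 [0.454 0.007] [0.048 0.049] [146 133 133]
fresh scene 0.76 0.068 [0.432 0.092] [0.052 0.047] [111 112  96]
fresh scene 0.62 0.068 [0.45  0.178] [0.05  0.047] [189 176 131]
fresh side 0.59 0.068 [0.454 0.002] [0.052 0.049] [107 101 105]
fresh side 0.55 0.068 [0.431 0.086] [0.054 0.046] [89 94 87]
fresh side 0.5 0.068 [0.451 0.177] [0.05  0.051] [146 139 122]
fresh wrist 0.7 0.068 [0.447 0.021] [0.048 0.089] [109  98 100]
fresh wrist 0.6 0.068 [0.451 0.178] [0.049 0.049] [160 150 122]
fresh wrist 0.56 0.068 [0.433 0.089] [0.05 0.05] [80 82 73]
[0.45461661 0.29266802 0.23907282] 0.8207368118622473
[0.452 0.178 0.13 ] -> [10.2  5.3 10.9] len 15.8
[0.452 0.178 0.018] -> [ 0.  -0.  11.2] len 11.2
[0.452 0.178 0.2  ] -> [  0.   -0.  -18.2] len 18.2
[ 0.641 -0.192  0.2  ] -> [41.5 -0.8 -0. ] len 41.5
[ 0.641 -0.192  0.095] -> [ 0.  -0.  10.5] len 10.5
[ 0.641 -0.192  0.2  ] -> [  0.   -0.  -10.5] len 10.5
[0.432 0.09  0.13 ] -> [-34.5   6.4   7. ] len 35.8
[0.432 0.09  0.018] -> [ 0.  -0.  11.2] len 11.2
[0.432 0.09  0.2  ] -> [  0.   -0.  -18.2] len 18.2
[ 0.619 -0.256  0.2  ] -> [39.3 -1.6 -0. ] len 39.4
[ 0.619 -0.256  0.095] -> [ 0.  -0.  10.5] len 10.5
[ 0.619 -0.256  0.2  ] -> [  0.   -0.  -10.5] len 10.5
[0.455 0.003 0.13 ] -> [-30.5   3.4   7. ] len 31.5
[0.455 0.003 0.018] -> [ 0.  -0.  11.2] len 11.2
[0.455 0.003 0.2  ] -> [  0.   -0.  -18.2] len 18.2
[ 0.577 -0.17   0.2  ] -> [20.9 -3.4 -0. ] len 21.1
[ 0.577 -0.17   0.095] -> [ 0.  -0.  10.5] len 10.5
[ 0.577 -0.17   0.2  ] -> [  0.   -0.  -10.5] len 10.5
```

Request:
{"name": "servo_tool", "arguments": {"targets": [{"rot": [0, 0, 0], "xyz": [3.5, 1.8, 3], "hand": 7}, {"rot": [0, 0, 0], "xyz": [7, 3.6, 6], "hand": 7}, {"rot": [0, 0, 0], "xyz": [10.2, 5.3, 9], "hand": 7}, {"rot": [0, 0, 0], "xyz": [10.2, 5.3, 11], "hand": 7}, {"rot": [0, 0, 0], "xyz": [10.2, 5.3, 11], "hand": 7}]}}

```text
time: 29.78
eef_pos: [0.4506, 0.1768, 0.1283]
eef_rot: [0.002, 0.848, -0.531, -0.002]
force: [-0.6, -0.0, -0.3]
gripper_width: 0.824
```

```bash
python3 look.py | grep -E "wrist|^\["; python3 -c "
from h import *
chain([[.451,.178,.02]])"
```

```text
mixed wrist 0.89 0.075 [0.513 0.351] [0.012 0.042] [57 36 33]
mixed wrist 0.79 0.075 [0.448 0.362] [0.033 0.007] [37 45 55]
fresh wrist 0.9 0.068 [0.451 0.178] [0.05  0.049] [172 164 143]
fresh wrist 0.6 0.068 [0.458 0.004] [0.042 0.051] [101  91  93]
[0.45262687 0.17760715 0.13088466] 0.81778011276806
[0.451 0.178 0.02 ] -> [-0.1  0.1 11.1] len 11.1
```

Request:
{"name": "servo_tool", "arguments": {"targets": [{"rot": [0, 0, 0], "xyz": [0, 0, 4.5], "hand": 7}, {"rot": [0, 0, 0], "xyz": [0, 0, 9], "hand": 7}, {"rot": [0, 0, 0], "xyz": [0, 0, 10.9], "hand": 7}, {"rot": [0, 0, 0], "xyz": [0, 0, 10.9], "hand": 7}, {"rot": [0, 0, 0], "xyz": [0, 0, 10.9], "hand": 6}]}}

```text
time: 30.85
eef_pos: [0.4532, 0.1775, 0.0224]
eef_rot: [-0.001, 0.848, -0.53, 0.001]
force: [-0.3, 0.6, 0.4]
gripper_width: 0.703
```

Request:
{"name": "servo_tool", "arguments": {"targets": [{"rot": [0, 0, 0], "xyz": [0, 0, 0], "hand": 5}, {"rot": [0, 0, 0], "xyz": [0, 0, 0], "hand": 4.5}, {"rot": [0, 0, 0], "xyz": [0, 0, 0], "hand": 4.5}, {"rot": [0, 0, 0], "xyz": [0, 0, -3], "hand": 4.5}, {"rot": [0, 0, 0], "xyz": [0, 0, -8], "hand": 4.5}]}}

```text
time: 31.48
eef_pos: [0.4505, 0.1768, 0.1007]
eef_rot: [0.001, 0.848, -0.53, -0.001]
force: [0.2, -0.3, -1.8]
gripper_width: 0.615
```

Request:
{"name": "servo_tool", "arguments": {"targets": [{"rot": [0, 0, 0], "xyz": [0, 0, -5], "hand": 4.5}, {"rot": [0, 0, 0], "xyz": [0, 0, -9.5], "hand": 4.5}, {"rot": [0, 0, 0], "xyz": [2.5, 0, -10.5], "hand": 4.5}, {"rot": [0, 0, 0], "xyz": [7, -0.1, -11], "hand": 4.5}, {"rot": [0, 0, 0], "xyz": [12, -0.2, -11], "hand": 4.5}]}}

```text
time: 32.1
eef_pos: [0.5074, 0.0695, 0.2126]
eef_rot: [-0.001, 0.848, -0.53, 0.001]
force: [0.2, 0.6, -1.1]
gripper_width: 0.616
```

Request:
{"name": "servo_tool", "arguments": {"targets": [{"rot": [0, 0, 0], "xyz": [5, -0.1, 0], "hand": 4.5}, {"rot": [0, 0, 0], "xyz": [10, -0.2, 0], "hand": 4.5}, {"rot": [0, 0, 0], "xyz": [15, -0.3, 0], "hand": 4.5}, {"rot": [0, 0, 0], "xyz": [20, -0.4, 0], "hand": 4.5}, {"rot": [0, 0, 0], "xyz": [25, -0.5, 0], "hand": 4.5}]}}

```text
time: 32.72
eef_pos: [0.6209, -0.1539, 0.2115]
eef_rot: [-0.0, 0.848, -0.53, 0.0]
force: [0.5, 0.3, -1.5]
gripper_width: 0.611
```

Request:
{"name": "servo_tool", "arguments": {"targets": [{"rot": [0, 0, 0], "xyz": [3, -0.1, 0], "hand": 4.5}, {"rot": [0, 0, 0], "xyz": [4.5, -0.1, 0], "hand": 4.5}, {"rot": [0, 0, 0], "xyz": [4.5, -0.1, 2], "hand": 4.5}, {"rot": [0, 0, 0], "xyz": [4.5, -0.1, 4], "hand": 4.5}, {"rot": [0, 0, 0], "xyz": [4.5, -0.1, 4], "hand": 4.5}]}}

```text
time: 33.35
eef_pos: [0.6386, -0.1902, 0.1673]
eef_rot: [0.0, 0.848, -0.53, -0.003]
force: [-0.1, 0.2, -1.3]
gripper_width: 0.613
```

```bash
python3 look.py; python3 -c "
from h import *
chain([loc(.034,.034,.096)])"
```

```text
mixed scene 0.79 0.075 [0.444 0.387] [0.048 0.049] [95 89 87]
mixed scene 0.7 0.075 [0.529 0.364] [0.048 0.048] [118  81  63]
mixed side 0.73 0.075 [0.439 0.375] [0.034 0.052] [61 65 75]
fresh scene 0.9 0.068 [0.457 0.009] [0.043 0.046] [182 168 168]
fresh scene 0.66 0.068 [0.434 0.091] [0.051 0.047] [174 178 157]
fresh side 0.82 0.068 [0.44  0.066] [0.049 0.093] [157 163 156]
fresh side 0.67 0.068 [0.452 0.002] [0.045 0.05 ] [157 149 154]
fresh wrist 0.94 0.068 [ 0.46  -0.011] [0.049 0.023] [93 82 84]
fresh wrist 0.85 0.068 [ 0.552 -0.204] [0.072 0.18 ] [125 117  94]
[ 0.6413464  -0.19245243  0.17201819] 0.6140951924278025
[ 0.641 -0.192  0.096] -> [-0.1 -0.   7.6] len 7.6
```

Request:
{"name": "servo_tool", "arguments": {"targets": [{"rot": [0, 0, 0], "xyz": [0, 0, 3.5], "hand": 4.5}, {"rot": [0, 0, 0], "xyz": [0, 0, 6.5], "hand": 4.5}, {"rot": [0, 0, 0], "xyz": [0, 0, 7.3], "hand": 4.5}, {"rot": [0, 0, 0], "xyz": [0, 0, 7.5], "hand": 4.5}, {"rot": [0, 0, 0], "xyz": [0, 0, 7.6], "hand": 4.5}]}}

```text
time: 34.42
eef_pos: [0.6405, -0.1923, 0.0982]
eef_rot: [0.0, 0.848, -0.53, -0.001]
force: [-10.7, 5.1, 16.2]
gripper_width: 0.615
```

Request:
{"name": "servo_tool", "arguments": {"targets": [{"rot": [0, 0, 0], "xyz": [0, 0, 0], "hand": 4.5}, {"rot": [0, 0, 0], "xyz": [0, 0, 0], "hand": 7}, {"rot": [0, 0, 0], "xyz": [0, 0, 0], "hand": 7}, {"rot": [0, 0, 0], "xyz": [0, 0, 0], "hand": 7}, {"rot": [0, 0, 0], "xyz": [0, 0, -3], "hand": 7}]}}

```text
time: 35.05
eef_pos: [0.6388, -0.1915, 0.1221]
eef_rot: [0.0, 0.848, -0.53, -0.003]
force: [0.2, -0.2, -0.3]
gripper_width: 0.821
```

Request:
{"name": "servo_tool", "arguments": {"targets": [{"rot": [0, 0, 0], "xyz": [0, 0, -5], "hand": 7}, {"rot": [0, 0, 0], "xyz": [-2, 0.4, -9], "hand": 7}, {"rot": [0, 0, 0], "xyz": [-7, 1.3, -9], "hand": 7}, {"rot": [0, 0, 0], "xyz": [-12, 2.2, -9], "hand": 7}, {"rot": [0, 0, 0], "xyz": [-17, 3.1, -9], "hand": 7}]}}

```text
time: 35.67
eef_pos: [0.5378, -0.052, 0.2153]
eef_rot: [-0.0, 0.848, -0.531, 0.0]
force: [1.2, 1.6, 1.3]
gripper_width: 0.818
```

Request:
{"name": "servo_tool", "arguments": {"targets": [{"rot": [0, 0, 0], "xyz": [-5, 1, 0], "hand": 7}, {"rot": [0, 0, 0], "xyz": [-10, 1.9, 1], "hand": 7}, {"rot": [0, 0, 0], "xyz": [-15, 2.8, 4], "hand": 7}, {"rot": [0, 0, 0], "xyz": [-17.5, 3.3, 7], "hand": 7}, {"rot": [0, 0, 0], "xyz": [-17.5, 3.3, 7], "hand": 7}]}}

```text
time: 36.3
eef_pos: [0.4297, 0.0909, 0.143]
eef_rot: [0.001, 0.848, -0.529, -0.002]
force: [-0.8, 0.2, 0.9]
gripper_width: 0.82
```

```bash
python3 look.py; python3 -c "
from h import *
chain([[.433,.09,.021]])"
```

```text
mixed scene 0.93 0.075 [0.529 0.365] [0.048 0.048] [114  79  62]
mixed scene 0.66 0.075 [0.446 0.387] [0.046 0.047] [92 87 86]
mixed side 0.57 0.075 [0.528 0.357] [0.046 0.039] [68 47 46]
mixed wrist 0.53 0.075 [ 0.451 -0.16 ] [0.023 0.011] [97 98 96]
fresh scene 0.76 0.068 [0.455 0.008] [0.046 0.047] [169 157 156]
fresh scene 0.6 0.068 [0.432 0.09 ] [0.05  0.049] [167 172 152]
fresh scene 0.58 0.143 [ 0.639 -0.19 ] [0.048 0.048] [200 189 143]
fresh scene 0.54 0.068 [0.767 0.298] [0.065 0.1  ] [159 157 140]
fresh scene 0.54 0.143 [0.77  0.302] [0.02  0.056] [159 157 140]
fresh side 0.85 0.068 [ 0.457 -0.002] [0.044 0.04 ] [126 120 124]
fresh side 0.56 0.143 [ 0.639 -0.195] [0.049 0.049] [168 162 144]
fresh wrist 0.78 0.068 [0.433 0.089] [0.05 0.05] [162 161 151]
fresh wrist 0.75 0.068 [0.455 0.003] [0.05  0.049] [143 132 132]
[0.43329419 0.08934485 0.14590943] 0.8208765356781436
[0.433 0.09  0.021] -> [-0.1 -0.  12.5] len 12.5
```

Request:
{"name": "servo_tool", "arguments": {"targets": [{"rot": [0, 0, 0], "xyz": [0, 0, 5], "hand": 7}, {"rot": [0, 0, 0], "xyz": [0, 0, 10], "hand": 7}, {"rot": [0, 0, 0], "xyz": [0, 0, 12.4], "hand": 7}, {"rot": [0, 0, 0], "xyz": [0, 0, 12.4], "hand": 7}, {"rot": [0, 0, 0], "xyz": [0, 0, 12.4], "hand": 6}]}}

```text
time: 37.38
eef_pos: [0.4337, 0.0898, 0.0225]
eef_rot: [-0.0, 0.848, -0.53, 0.001]
force: [0.5, 0.8, -0.4]
gripper_width: 0.702
```

Request:
{"name": "servo_tool", "arguments": {"targets": [{"rot": [0, 0, 0], "xyz": [0, 0, 0], "hand": 5}, {"rot": [0, 0, 0], "xyz": [0, 0, 0], "hand": 4.5}, {"rot": [0, 0, 0], "xyz": [0, 0, 0], "hand": 4.5}, {"rot": [0, 0, 0], "xyz": [0, 0, -3], "hand": 4.5}, {"rot": [0, 0, 0], "xyz": [0, 0, -8], "hand": 4.5}]}}

```text
time: 38.0
eef_pos: [0.4308, 0.0897, 0.1011]
eef_rot: [0.001, 0.848, -0.53, -0.001]
force: [1.0, 0.1, -0.6]
gripper_width: 0.617
```

Request:
{"name": "servo_tool", "arguments": {"targets": [{"rot": [0, 0, 0], "xyz": [0, 0, -5], "hand": 4.5}, {"rot": [0, 0, 0], "xyz": [0, 0, -9.5], "hand": 4.5}, {"rot": [0, 0, 0], "xyz": [2.5, -0.1, -11.5], "hand": 4.5}, {"rot": [0, 0, 0], "xyz": [7, -0.3, -12], "hand": 4.5}, {"rot": [0, 0, 0], "xyz": [12, -0.5, -12], "hand": 4.5}]}}

```text
time: 38.62
eef_pos: [0.4906, -0.0167, 0.2231]
eef_rot: [-0.001, 0.848, -0.53, 0.002]
force: [0.8, 0.8, -0.7]
gripper_width: 0.617
```

Request:
{"name": "servo_tool", "arguments": {"targets": [{"rot": [0, 0, 0], "xyz": [5, -0.2, 0], "hand": 4.5}, {"rot": [0, 0, 0], "xyz": [10, -0.4, 0], "hand": 4.5}, {"rot": [0, 0, 0], "xyz": [15, -0.6, 0], "hand": 4.5}, {"rot": [0, 0, 0], "xyz": [20, -0.8, 0], "hand": 4.5}, {"rot": [0, 0, 0], "xyz": [25, -1, 0], "hand": 4.5}]}}

```text
time: 39.25
eef_pos: [0.6085, -0.2378, 0.2217]
eef_rot: [-0.0, 0.848, -0.53, 0.0]
force: [0.9, 0.5, -0.7]
gripper_width: 0.613
```

Request:
{"name": "servo_tool", "arguments": {"targets": [{"rot": [0, 0, 0], "xyz": [2.2, -0.1, 0], "hand": 4.5}, {"rot": [0, 0, 0], "xyz": [2.2, -0.1, 0], "hand": 4.5}, {"rot": [0, 0, 0], "xyz": [2.2, -0.1, 2], "hand": 4.5}, {"rot": [0, 0, 0], "xyz": [2.2, -0.1, 3], "hand": 4.5}, {"rot": [0, 0, 0], "xyz": [2.2, -0.1, 3], "hand": 4.5}]}}

```text
time: 39.88
eef_pos: [0.6172, -0.2541, 0.1891]
eef_rot: [0.0, 0.848, -0.53, -0.002]
force: [-0.2, -0.2, -1.5]
gripper_width: 0.616
```

```bash
python3 look.py|grep -v mixed; python3 -c "
from h import *
chain([loc(.034,-.036,.098)])"
```

```text
fresh scene 0.81 0.068 [0.455 0.008] [0.049 0.05 ] [180 164 162]
fresh scene 0.72 0.068 [0.721 0.123] [0.121 0.24 ] [162 160 152]
fresh scene 0.72 0.143 [0.668 0.096] [0.097 0.013] [162 160 152]
fresh scene 0.6 0.143 [ 0.654 -0.182] [0.045 0.049] [203 194 153]
fresh side 0.63 0.068 [0.453 0.003] [0.05  0.048] [176 166 171]
fresh wrist 0.94 0.143 [ 0.654 -0.187] [0.05 0.05] [198 191 177]
[ 0.61863106 -0.25576015  0.19176374] 0.6132106046152693
[ 0.619 -0.258  0.098] -> [0.2 0.1 9.4] len 9.4
```

Request:
{"name": "servo_tool", "arguments": {"targets": [{"rot": [0, 0, 0], "xyz": [0.2, 0.1, 4], "hand": 4.5}, {"rot": [0, 0, 0], "xyz": [0.2, 0.1, 8], "hand": 4.5}, {"rot": [0, 0, 0], "xyz": [0.2, 0.1, 9], "hand": 4.5}, {"rot": [0, 0, 0], "xyz": [0.2, 0.1, 9.1], "hand": 4.5}, {"rot": [0, 0, 0], "xyz": [0.2, 0.1, 9.2], "hand": 4.5}]}}

```text
time: 40.95
eef_pos: [0.6195, -0.2585, 0.1009]
eef_rot: [-0.0, 0.848, -0.53, 0.001]
force: [0.8, -0.3, -1.3]
gripper_width: 0.617
```

Request:
{"name": "servo_tool", "arguments": {"targets": [{"rot": [0, 0, 0], "xyz": [0, 0, 0], "hand": 4.5}, {"rot": [0, 0, 0], "xyz": [0, 0, 0], "hand": 7}, {"rot": [0, 0, 0], "xyz": [0, 0, 0], "hand": 7}, {"rot": [0, 0, 0], "xyz": [0, 0, 0], "hand": 7}, {"rot": [0, 0, 0], "xyz": [0, 0, -3], "hand": 7}]}}

```text
time: 41.58
eef_pos: [0.6163, -0.2568, 0.1264]
eef_rot: [0.0, 0.848, -0.53, -0.003]
force: [0.2, 1.1, 0.1]
gripper_width: 0.818
```

Request:
{"name": "servo_tool", "arguments": {"targets": [{"rot": [0, 0, 0], "xyz": [0, 0, -5], "hand": 7}, {"rot": [0, 0, 0], "xyz": [-2, 0.2, -9], "hand": 7}, {"rot": [0, 0, 0], "xyz": [-6, 0.6, -9], "hand": 7}, {"rot": [0, 0, 0], "xyz": [-10, 1.1, -9], "hand": 7}, {"rot": [0, 0, 0], "xyz": [-15, 1.6, -9], "hand": 7}]}}

```text
time: 42.2
eef_pos: [0.5378, -0.1294, 0.2196]
eef_rot: [-0.0, 0.848, -0.531, 0.0]
force: [-0.0, 0.2, 0.8]
gripper_width: 0.822
```

Request:
{"name": "servo_tool", "arguments": {"targets": [{"rot": [0, 0, 0], "xyz": [-5, 0.6, 0], "hand": 7}, {"rot": [0, 0, 0], "xyz": [-10, 1.1, 1], "hand": 7}, {"rot": [0, 0, 0], "xyz": [-13, 1.5, 4], "hand": 7}, {"rot": [0, 0, 0], "xyz": [-15.5, 1.8, 7], "hand": 7}, {"rot": [0, 0, 0], "xyz": [-15.5, 1.8, 7], "hand": 7}]}}

```text
time: 42.82
eef_pos: [0.4518, 0.0029, 0.1471]
eef_rot: [0.001, 0.848, -0.529, -0.002]
force: [-0.3, -0.8, 1.1]
gripper_width: 0.819
```

```bash
python3 look.py; python3 -c "
from h import *
chain([[.455,.004,.021]])"
```

```text
mixed scene 0.96 0.075 [0.528 0.364] [0.049 0.049] [114  79  62]
mixed scene 0.68 0.075 [0.443 0.387] [0.049 0.05 ] [93 87 86]
mixed scene 0.5 0.075 [0.718 0.431] [0.022 0.056] [112 168 113]
mixed side 0.59 0.075 [0.534 0.359] [0.055 0.036] [67 47 46]
fresh scene 0.96 0.068 [0.453 0.006] [0.051 0.047] [180 166 164]
fresh scene 0.77 0.143 [ 0.652 -0.182] [0.047 0.049] [199 191 150]
fresh scene 0.56 0.143 [ 0.624 -0.239] [0.09  0.049] [181 186 169]
fresh side 0.82 0.068 [0.455 0.002] [0.051 0.047] [146 138 143]
fresh side 0.63 0.143 [ 0.617 -0.261] [0.048 0.05 ] [145 151 145]
fresh wrist 0.88 0.068 [0.455 0.003] [0.05 0.05] [169 159 156]
[0.45501614 0.00096176 0.14992051] 0.8198667511722203
[0.455 0.004 0.021] -> [-0.3 -0.1 12.9] len 12.9
```

Request:
{"name": "servo_tool", "arguments": {"targets": [{"rot": [0, 0, 0], "xyz": [-0.2, 0, 5], "hand": 7}, {"rot": [0, 0, 0], "xyz": [-0.2, 0, 10], "hand": 7}, {"rot": [0, 0, 0], "xyz": [-0.2, 0, 12.8], "hand": 7}, {"rot": [0, 0, 0], "xyz": [-0.2, 0, 12.8], "hand": 7}, {"rot": [0, 0, 0], "xyz": [-0.2, 0, 12.8], "hand": 6}]}}

```text
time: 43.9
eef_pos: [0.4547, 0.003, 0.0225]
eef_rot: [-0.0, 0.848, -0.53, 0.001]
force: [-0.6, 0.9, 0.3]
gripper_width: 0.707
```

Request:
{"name": "servo_tool", "arguments": {"targets": [{"rot": [0, 0, 0], "xyz": [0, 0, 0], "hand": 5}, {"rot": [0, 0, 0], "xyz": [0, 0, 0], "hand": 4.5}, {"rot": [0, 0, 0], "xyz": [0, 0, 0], "hand": 4.5}, {"rot": [0, 0, 0], "xyz": [0, 0, -3], "hand": 4.5}, {"rot": [0, 0, 0], "xyz": [0, 0, -8], "hand": 4.5}]}}

```text
time: 44.52
eef_pos: [0.4518, 0.0035, 0.1011]
eef_rot: [0.001, 0.848, -0.53, -0.002]
force: [0.4, -0.4, -1.5]
gripper_width: 0.612
```

Request:
{"name": "servo_tool", "arguments": {"targets": [{"rot": [0, 0, 0], "xyz": [0, 0, -5], "hand": 4.5}, {"rot": [0, 0, 0], "xyz": [0, 0, -10], "hand": 4.5}, {"rot": [0, 0, 0], "xyz": [2.5, -0.4, -12], "hand": 4.5}, {"rot": [0, 0, 0], "xyz": [7, -1.1, -12], "hand": 4.5}, {"rot": [0, 0, 0], "xyz": [12, -1.9, -12], "hand": 4.5}]}}

```text
time: 45.15
eef_pos: [0.524, -0.0971, 0.2228]
eef_rot: [-0.0, 0.848, -0.53, 0.001]
force: [0.6, 0.4, -1.8]
gripper_width: 0.617
```

Request:
{"name": "servo_tool", "arguments": {"targets": [{"rot": [0, 0, 0], "xyz": [5, -0.8, 0], "hand": 4.5}, {"rot": [0, 0, 0], "xyz": [9, -1.5, 0], "hand": 4.5}, {"rot": [0, 0, 0], "xyz": [9, -1.5, 1], "hand": 4.5}, {"rot": [0, 0, 0], "xyz": [9, -1.5, 2], "hand": 4.5}, {"rot": [0, 0, 0], "xyz": [9, -1.5, 2], "hand": 4.5}]}}

```text
time: 45.78
eef_pos: [0.5746, -0.1692, 0.1998]
eef_rot: [0.0, 0.848, -0.53, -0.002]
force: [-0.0, 1.0, -2.0]
gripper_width: 0.618
```

```bash
python3 look.py|grep -v mixed; python3 -c "
from h import *
chain([loc(-.034,.03,.099)])"
```

```text
fresh scene 0.7 0.143 [ 0.653 -0.182] [0.047 0.046] [202 193 150]
fresh scene 0.67 0.068 [ 0.569 -0.201] [0.223 0.289] [160 159 152]
fresh scene 0.67 0.143 [ 0.553 -0.169] [0.243 0.075] [160 159 152]
fresh scene 0.52 0.143 [ 0.624 -0.24 ] [0.089 0.049] [176 182 166]
fresh side 0.77 0.143 [ 0.618 -0.26 ] [0.051 0.047] [151 157 150]
fresh side 0.6 0.143 [ 0.643 -0.205] [0.093 0.047] [179 173 155]
fresh wrist 0.92 0.143 [ 0.653 -0.186] [0.049 0.05 ] [190 182 166]
fresh wrist 0.84 0.143 [ 0.618 -0.26 ] [0.05 0.05] [151 154 141]
fresh wrist 0.7 0.068 [ 0.571 -0.204] [0.217 0.287] [128 126 125]
[ 0.5760894  -0.17059413  0.2017011 ] 0.616064458218547
[ 0.576 -0.174  0.099] -> [ 0.2  0.2 10.3] len 10.3
```

Request:
{"name": "servo_tool", "arguments": {"targets": [{"rot": [0, 0, 0], "xyz": [0.2, 0.2, 4], "hand": 4.5}, {"rot": [0, 0, 0], "xyz": [0.2, 0.2, 8], "hand": 4.5}, {"rot": [0, 0, 0], "xyz": [0.2, 0.2, 9.9], "hand": 4.5}, {"rot": [0, 0, 0], "xyz": [0.2, 0.2, 10.1], "hand": 4.5}, {"rot": [0, 0, 0], "xyz": [0.2, 0.2, 10.2], "hand": 4.5}]}}

```text
time: 46.85
eef_pos: [0.5761, -0.1738, 0.1008]
eef_rot: [-0.0, 0.848, -0.53, 0.001]
force: [0.1, 0.1, -1.3]
gripper_width: 0.612
```

Request:
{"name": "servo_tool", "arguments": {"targets": [{"rot": [0, 0, 0], "xyz": [0, 0, 0], "hand": 4.5}, {"rot": [0, 0, 0], "xyz": [0, 0, 0], "hand": 7}, {"rot": [0, 0, 0], "xyz": [0, 0, 0], "hand": 7}, {"rot": [0, 0, 0], "xyz": [0, 0, 0], "hand": 7}, {"rot": [0, 0, 0], "xyz": [0, 0, -3], "hand": 7}]}}

```text
time: 47.48
eef_pos: [0.573, -0.1724, 0.1269]
eef_rot: [0.0, 0.848, -0.53, -0.003]
force: [0.4, 0.5, 0.0]
gripper_width: 0.814
```

Request:
{"name": "servo_tool", "arguments": {"targets": [{"rot": [0, 0, 0], "xyz": [0, 0, -7], "hand": 7}, {"rot": [0, 0, -0.17], "xyz": [-1, -1, -12], "hand": 6}, {"rot": [0, 0, -0.34], "xyz": [-4, -4, -14], "hand": 5}, {"rot": [0, 0, -0.51], "xyz": [-7, -7, -14], "hand": 4}, {"rot": [0, 0, -0.68], "xyz": [-11, -11, -14], "hand": 4}]}}

```text
time: 48.1
eef_pos: [0.6264, -0.0259, 0.2702]
eef_rot: [0.0, 0.977, -0.215, 0.001]
force: [1.5, 0.8, 0.2]
gripper_width: 0.465
```

```bash
python3 look.py; python3 - <<'E'
from h import *
q=bot.get_image("side");p=bot.get_image("scene")
C=cloud(p);r=bot.regions_of(p,"hood")[0];S=C[r["mask"]];T=S[abs(S[:,2]-.13)<.012];
for n,z in(("scene",p),("side",q)):
    S=cloud(z).reshape(-1,3);I=z["pixels"].reshape(-1,3).astype(int)
    T=S[(abs(S[:,2]-.13)<.012)&(I[:,2]>I[:,0]+60)&(abs(S[:,0]-.669)<.1)&(abs(S[:,1]-.095)<.1)]
    v=np.linalg.svd(T[:,:2]-T[:,:2].mean(0))[2][0];print(n,"bar",len(T),cv2.minAreaRect(T[:,:2].astype(np.float32)),np.degrees(np.arctan2(v[1],v[0]))%180)
goto([.669,.0945,.2],np.radians(-19.2))
w=bot.get_image("wrist")["pixels"]
cv2.imwrite("pics/b5.png",cv2.resize(np.hstack([w[:,::1],np.pad(q["pixels"][100:300,190:345],((0,184),(0,0),(0,0)))]),(800,460))[:,:,::-1])
E
```

```text
mixed scene 0.82 0.075 [0.444 0.387] [0.048 0.051] [92 87 87]
mixed scene 0.67 0.075 [0.529 0.364] [0.051 0.049] [116  80  63]
mixed side 0.67 0.075 [0.53  0.359] [0.045 0.048] [68 47 45]
mixed side 0.67 0.075 [0.443 0.381] [0.048 0.055] [52 54 62]
fresh scene 0.77 0.143 [ 0.652 -0.183] [0.05  0.048] [170 162 128]
fresh scene 0.62 0.143 [ 0.578 -0.173] [0.046 0.051] [122 114 112]
fresh scene 0.57 0.143 [ 0.617 -0.258] [0.051 0.048] [139 141 127]
fresh side 0.97 0.143 [ 0.575 -0.176] [0.053 0.046] [97 90 94]
fresh side 0.91 0.143 [ 0.617 -0.26 ] [0.052 0.047] [107 113 106]
fresh side 0.75 0.143 [ 0.653 -0.188] [0.051 0.048] [161 155 139]
fresh wrist 0.7 0.143 [ 0.67  -0.173] [0.009 0.029] [129 118  78]
fresh wrist 0.68 0.143 [ 0.578 -0.175] [0.049 0.05 ] [83 75 77]
fresh wrist 0.48 0.143 [ 0.639 -0.269] [0.019 0.004] [119 116 109]
[ 0.62559172 -0.02763649  0.26929161] 0.467342046935877
scene bar 158 ((0.669224202632904, 0.09759265184402466), (0.09493415802717209, 0.013146946206688881), 71.06818389892578) 70.9549087352605
side bar 55 ((0.6660017967224121, 0.08391234278678894), (0.07505256682634354, 0.013124305754899979), 71.83391571044922) 73.22394928627713
xyz [ -1.26 -12.86   6.94] rot [ 0.    -0.    -0.105]
```

View pics/b5.png

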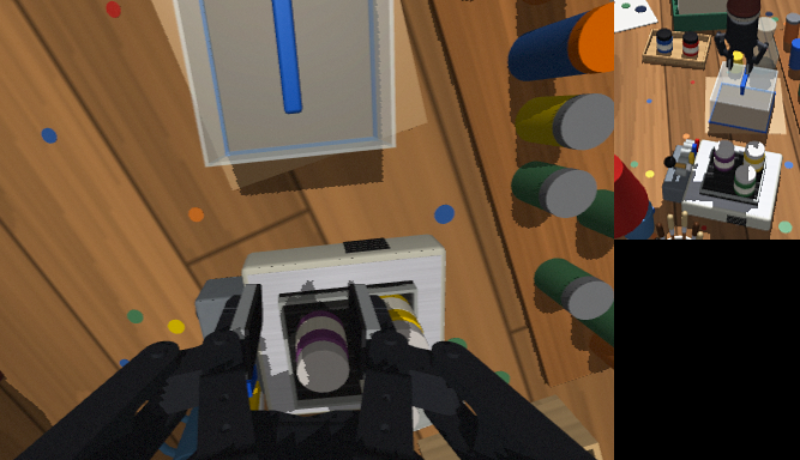

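Request:
{"name": "servo_tool", "arguments": {"targets": [{"rot": [0, 0, -0.05], "xyz": [-0.5, -4.5, 2], "hand": 4}, {"rot": [0, 0, -0.105], "xyz": [-1, -9, 4], "hand": 4}, {"rot": [0, 0, -0.105], "xyz": [-1.3, -12.8, 6], "hand": 4}, {"rot": [0, 0, -0.105], "xyz": [-1.3, -12.9, 7], "hand": 4}, {"rot": [0, 0, -0.105], "xyz": [-1.3, -12.9, 7], "hand": 4}], "grip_force": 60}}

```text
time: 49.38
eef_pos: [0.668, 0.0955, 0.1981]
eef_rot: [0.001, 0.986, -0.166, -0.001]
force: [-0.9, -0.2, -0.1]
gripper_width: 0.467
```

```bash
python3 - <<'E'
from h import *
bot.get_image("scene")
goto([.669,.095,.1165],np.radians(-19.2))
E
```

```text
xyz [ 0.05 -0.02  8.27] rot [0.001 0.    0.001]
```

Request:
{"name": "servo_tool", "arguments": {"targets": [{"rot": [0, 0, 0], "xyz": [0.1, 0, 4], "hand": 4}, {"rot": [0, 0, 0], "xyz": [0.1, 0, 7.5], "hand": 4}, {"rot": [0, 0, 0], "xyz": [0.1, 0, 8.1], "hand": 4}, {"rot": [0, 0, 0], "xyz": [0.1, 0, 8.1], "hand": 2}, {"rot": [0, 0, 0], "xyz": [0.1, 0, 8.1], "hand": 0.5}]}}

```text
time: 50.05
eef_pos: [0.6708, 0.0955, 0.1206]
eef_rot: [-0.0, 0.986, -0.166, 0.001]
force: [0.6, -0.2, -4.8]
gripper_width: 0.148
```

Request:
{"name": "servo_tool", "arguments": {"targets": [{"rot": [0, 0, 0], "xyz": [0, 0, 0], "hand": 0.5}, {"rot": [0, 0, 0], "xyz": [0, 0, 0], "hand": 0.5}, {"rot": [0, 0, 0], "xyz": [0, 0, 0], "hand": 0.5}, {"rot": [0, 0, 0], "xyz": [0, 0, -2], "hand": 0.5}, {"rot": [0, 0, 0], "xyz": [0, 0, -6], "hand": 0.5}]}}

```text
time: 50.68
eef_pos: [0.6681, 0.0956, 0.1766]
eef_rot: [0.0, 0.986, -0.166, -0.002]
force: [-0.5, 0.2, -3.3]
gripper_width: 0.147
```

Request:
{"name": "servo_tool", "arguments": {"targets": [{"rot": [0, 0, 0], "xyz": [0, 0, -5], "hand": 0.5}, {"rot": [0, 0, 0], "xyz": [0, 0, -10], "hand": 0.5}, {"rot": [0, 0, 0], "xyz": [0, 0, -14], "hand": 0.5}, {"rot": [0, 0, 0], "xyz": [0, 0, -17], "hand": 0.5}, {"rot": [0, 0, 0], "xyz": [0, 0, -17], "hand": 0.5}]}}

```text
time: 51.3
eef_pos: [0.6712, 0.0958, 0.3528]
eef_rot: [-0.001, 0.986, -0.166, 0.004]
force: [0.3, -0.0, -4.5]
gripper_width: 0.143
```

```bash
python3 - <<'E'
from h import *
bot.get_image("scene")
s=bot.state();print(s["eef_pos"],s["gripper_width"],s["force"])
goto([.597,-.213,.33],np.radians(-18.9))
E
```

```text
[0.67028714 0.09575284 0.34964218] 0.14563813562819702 [-0.37673708  0.56840615 -5.24913842]
xyz [ 3.16 31.58  1.94] rot [-0.001 -0.003 -0.003]
```

Request:
{"name": "servo_tool", "arguments": {"targets": [{"rot": [0, 0, 0], "xyz": [0.3, 2, 0], "hand": 0.5}, {"rot": [0, 0, 0], "xyz": [0.7, 6, 0], "hand": 0.5}, {"rot": [0, 0, 0], "xyz": [1.1, 10, 0], "hand": 0.5}, {"rot": [0, 0, 0], "xyz": [1.5, 14, 0], "hand": 0.5}, {"rot": [0, 0, 0], "xyz": [1.9, 18, 0], "hand": 0.5}]}}

```text
time: 51.98
eef_pos: [0.6272, -0.0828, 0.3457]
eef_rot: [0.0, 0.986, -0.166, -0.002]
force: [0.6, -0.0, -3.9]
gripper_width: 0.143
```

Request:
{"name": "servo_tool", "arguments": {"targets": [{"rot": [0, 0, 0], "xyz": [0.4, 4, 0], "hand": 0.5}, {"rot": [0, 0, 0], "xyz": [0.8, 8, 0], "hand": 0.5}, {"rot": [0, 0, 0], "xyz": [1.1, 12, 0.5], "hand": 0.5}, {"rot": [0, 0, 0], "xyz": [1.3, 13.6, 1], "hand": 0.5}, {"rot": [0, 0, 0], "xyz": [1.3, 13.6, 1.5], "hand": 0.5}]}}

```text
time: 52.6
eef_pos: [0.5955, -0.2146, 0.3313]
eef_rot: [-0.0, 0.986, -0.167, -0.001]
force: [0.3, 1.1, -4.2]
gripper_width: 0.148
```

Request:
{"name": "servo_tool", "arguments": {"targets": [{"rot": [0, 0, 0], "xyz": [0, 0, 0.3], "hand": 0.5}, {"rot": [0, 0, 0], "xyz": [0, 0, 0.5], "hand": 0.5}, {"rot": [0, 0, 0], "xyz": [0, 0, 0.5], "hand": 0.5}, {"rot": [0, 0, 0], "xyz": [0, 0, 0.5], "hand": 0.5}, {"rot": [0, 0, 0], "xyz": [0, 0, 0.5], "hand": 0.5}]}}

```text
time: 53.22
eef_pos: [0.5968, -0.2132, 0.3286]
eef_rot: [0.0, 0.986, -0.166, 0.0]
force: [0.2, 0.3, -4.2]
gripper_width: 0.146
```

```bash
python3 - <<'E'
from h import *
P={n:bot.get_image(n) for n in("scene","side")}
s=bot.state();print(s["eef_pos"],s["gripper_width"],s["force"])
goto([.597,-.213,.183],np.radians(-18.9))
z0=s["eef_pos"][2]
for n in P:
  S=cloud(P[n]).reshape(-1,3);D=(S[:,:2]-SC)@np.array([[np.cos(YW),-np.sin(YW)],[np.sin(YW),np.cos(YW)]])
  I=P[n]["pixels"].reshape(-1,3).astype(int)
  m=(abs(D)<.12).all(1)&(S[:,2]>z0-.118-.01)&(S[:,2]<z0-.01)
  X=S[m];print(n,m.sum())
  for a,b in((z0-.118-.01,z0-.1),(z0-.03,z0-.01)):
    k=m&(S[:,2]>a)&(S[:,2]<b)
    if k.sum()>30:print(a.round(3),k.sum(),cv2.minAreaRect(S[k][:,:2].astype(np.float32)),"loc",np.percentile(D[k],[1,99],axis=0).round(3),S[k][:,2].min().round(3))
cv2.imwrite("pics/b6.png",cv2.resize(np.hstack([P["scene"]["pixels"][90:240,140:290],P["side"]["pixels"][160:310,220:370]]),(800,400))[:,:,::-1])
E
```

```text
[ 0.59674819 -0.21336418  0.32848672] 0.15136405734758437 [-0.70301173  0.67902172 -4.26291046]
xyz [ 1.000e-02 -4.000e-02  1.455e+01] rot [ 0.    -0.    -0.003]
scene 3495
0.2 371 ((0.6501776576042175, -0.18482044339179993), (0.12613123655319214, 0.246318981051445), 26.18574333190918) loc [[-0.088 -0.063]
 [ 0.084  0.088]] 0.208
0.298 1739 ((0.5955961346626282, -0.21376216411590576), (0.17827020585536957, 0.17236195504665375), 70.80194854736328) loc [[-0.086 -0.085]
 [ 0.083  0.086]] 0.299
side 3904
0.2 335 ((0.6193277835845947, -0.2728479504585266), (0.24239398539066315, 0.12239701300859451), 24.450916290283203) loc [[-0.087 -0.092]
 [ 0.086  0.062]] 0.207
0.298 2508 ((0.5967508554458618, -0.21525871753692627), (0.17942804098129272, 0.17216816544532776), 70.74607849121094) loc [[-0.085 -0.089]
 [ 0.084  0.08 ]] 0.299
```

View pics/b6.png

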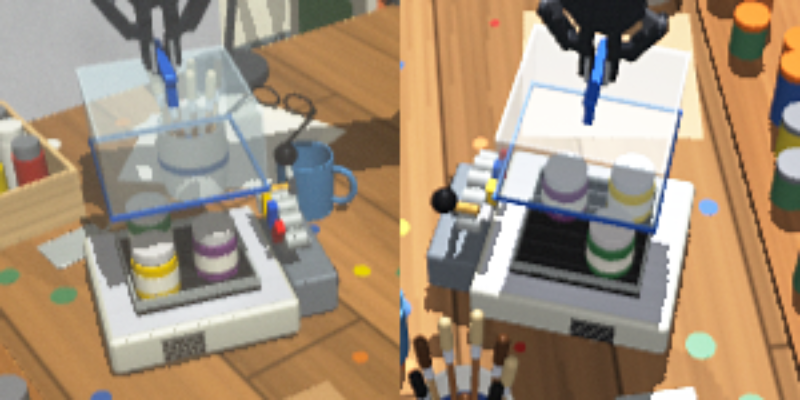

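Request:
{"name": "servo_tool", "arguments": {"targets": [{"rot": [0, 0, 0], "xyz": [0, 0, 2.5], "hand": 0.5}, {"rot": [0, 0, 0], "xyz": [0, 0, 5], "hand": 0.5}, {"rot": [0, 0, 0], "xyz": [0, 0, 7.5], "hand": 0.5}, {"rot": [0, 0, 0], "xyz": [0, 0, 10], "hand": 0.5}, {"rot": [0, 0, 0], "xyz": [0, 0, 11.5], "hand": 0.5}]}}

```text
time: 53.95
eef_pos: [0.5961, -0.2132, 0.2117]
eef_rot: [-0.0, 0.986, -0.166, -0.001]
force: [-0.9, -0.2, -3.8]
gripper_width: 0.146
```

Request:
{"name": "servo_tool", "arguments": {"targets": [{"rot": [0, 0, 0], "xyz": [0, 0, 0.5], "hand": 0.5}, {"rot": [0, 0, 0], "xyz": [0, 0, 1], "hand": 0.5}, {"rot": [0, 0, 0], "xyz": [0, 0, 1.4], "hand": 0.5}, {"rot": [0, 0, 0], "xyz": [0, 0, 1.8], "hand": 0.5}, {"rot": [0, 0, 0], "xyz": [0, 0, 2.1], "hand": 0.5}]}}

```text
time: 54.58
eef_pos: [0.5968, -0.2134, 0.1924]
eef_rot: [0.0, 0.986, -0.166, 0.0]
force: [-0.6, 0.5, -4.1]
gripper_width: 0.145
```

Request:
{"name": "servo_tool", "arguments": {"targets": [{"rot": [0, 0, 0], "xyz": [0, 0, 0.1], "hand": 0.5}, {"rot": [0, 0, 0], "xyz": [0, 0, 0.2], "hand": 0.5}, {"rot": [0, 0, 0], "xyz": [0, 0, 0.3], "hand": 0.5}, {"rot": [0, 0, 0], "xyz": [0, 0, 0.4], "hand": 0.5}, {"rot": [0, 0, 0], "xyz": [0, 0, 0.5], "hand": 0.5}]}}

```text
time: 55.2
eef_pos: [0.5967, -0.2134, 0.1873]
eef_rot: [0.0, 0.986, -0.166, 0.0]
force: [-0.7, -0.0, -3.3]
gripper_width: 0.143
```

Request:
{"name": "servo_tool", "arguments": {"targets": [{"rot": [0, 0, 0], "xyz": [0, 0, 0.1], "hand": 0.5}, {"rot": [0, 0, 0], "xyz": [0, 0, 0.2], "hand": 0.5}, {"rot": [0, 0, 0], "xyz": [0, 0, 0.2], "hand": 0.5}, {"rot": [0, 0, 0], "xyz": [0, 0, 0.3], "hand": 0.5}, {"rot": [0, 0, 0], "xyz": [0, 0, 0.3], "hand": 0.5}]}}

```text
time: 55.82
eef_pos: [0.5966, -0.2134, 0.1855]
eef_rot: [0.0, 0.986, -0.166, 0.0]
force: [-5.6, 2.3, 3.9]
gripper_width: 0.146
```

Request:
{"name": "servo_tool", "arguments": {"targets": [{"rot": [0, 0, 0], "xyz": [0, 0, 0], "hand": 4}, {"rot": [0, 0, 0], "xyz": [0, 0, 0], "hand": 4}, {"rot": [0, 0, 0], "xyz": [0, 0, 0], "hand": 4}, {"rot": [0, 0, 0], "xyz": [0, 0, -4], "hand": 4}, {"rot": [0, 0, 0], "xyz": [0, 0, -9], "hand": 4.4}]}}

```text
time: 56.45
eef_pos: [0.5959, -0.213, 0.2736]
eef_rot: [-0.0, 0.986, -0.166, -0.002]
force: [0.7, -0.3, 0.3]
gripper_width: 0.513
```

Request:
{"name": "servo_tool", "arguments": {"targets": [{"rot": [0, 0, -0.17], "xyz": [0, 0, 0], "hand": 4.4}, {"rot": [0, 0, -0.34], "xyz": [0, 0, 0], "hand": 4.4}, {"rot": [0, 0, -0.51], "xyz": [0, 0, 0], "hand": 4.4}, {"rot": [0, 0, -0.68], "xyz": [-1, 0, 0], "hand": 4.4}, {"rot": [0, 0, -0.85], "xyz": [-4, 0, 0], "hand": 4.4}]}}

```text
time: 57.08
eef_pos: [0.5591, -0.2005, 0.274]
eef_rot: [0.0, 0.966, 0.258, 0.0]
force: [0.0, -0.3, -0.5]
gripper_width: 0.516
```

```bash
python3 - <<'E'
from h import *
P={n:bot.get_image(n) for n in("scene","side")}
for n in P:
  S=cloud(P[n]).reshape(-1,3);D=(S[:,:2]-SC)@np.array([[np.cos(YW),-np.sin(YW)],[np.sin(YW),np.cos(YW)]])
  k=(abs(D)<.1).all(1)&(abs(S[:,2]-.163)<.006)
  if k.sum()>30:print(n,k.sum(),cv2.minAreaRect(S[k][:,:2].astype(np.float32)),np.percentile(S[k][:,2],[2,50,98]),"loc",np.percentile(D[k],[1,99],axis=0).round(3))
  e=loc(-.152,-.063,.16);C=cloud(P[n]);m=(np.linalg.norm(C-e,axis=2)<.03)&(P[n]["pixels"].max(2)<75);X=C[m];print("knob",m.sum(),X.min(0),X.max(0),e)
goto(loc(-.156,-.063,.27),np.radians(71))
cv2.imwrite("pics/b7.png",cv2.resize(np.hstack([P["scene"]["pixels"][90:240,140:290],P["side"]["pixels"][160:310,220:370]]),(800,400))[:,:,::-1])
E
```

```text
scene 1694 ((0.5944498777389526, -0.21329240500926971), (0.17907632887363434, 0.17207123339176178), 70.9250717163086) [0.15916764 0.16435894 0.16685709] loc [[-0.087 -0.085]
 [ 0.082  0.086]]
knob 50 [ 0.41946357 -0.22534445  0.1502819 ] [ 0.44934908 -0.20819641  0.17887357] [ 0.43378823 -0.22336793  0.16      ]
side 2494 ((0.5959814786911011, -0.21371346712112427), (0.1796729862689972, 0.1720443069934845), 70.9166488647461) [0.15814095 0.16285007 0.16743261] loc [[-0.086 -0.089]
 [ 0.083  0.082]]
knob 67 [ 0.42205112 -0.24042838  0.15456731] [ 0.44605153 -0.21767267  0.17824076] [ 0.43378823 -0.22336793  0.16      ]
xyz [-12.17  -4.37   0.43] rot [-0.001  0.    -0.719]
```

View pics/b7.png

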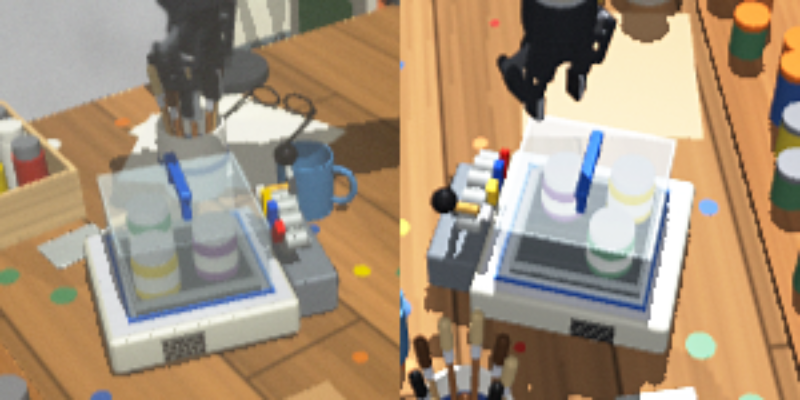

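Request:
{"name": "servo_tool", "arguments": {"targets": [{"rot": [0, 0, -0.17], "xyz": [-3.5, -1.2, 0.4], "hand": 4.4}, {"rot": [0, 0, -0.34], "xyz": [-7, -2.5, 0.4], "hand": 4.4}, {"rot": [0, 0, -0.51], "xyz": [-10, -3.5, 0.4], "hand": 4.4}, {"rot": [0, 0, -0.68], "xyz": [-12.2, -4.4, 0.4], "hand": 4.4}, {"rot": [0, 0, -0.719], "xyz": [-12.2, -4.4, 0.4], "hand": 4.4}]}}

```text
time: 57.8
eef_pos: [0.4305, -0.2231, 0.2709]
eef_rot: [0.001, 0.815, 0.579, 0.0]
force: [0.4, -0.4, -0.0]
gripper_width: 0.514
```

```bash
python3 - <<'E'
from h import *
p=bot.get_image("wrist");C=cloud(p);s=bot.state();print(s["eef_pos"])
m=(np.linalg.norm(C-loc(-.152,-.063,.16),axis=2)<.022)&(p["pixels"].max(2)<75);X=C[m]
print(X.min(0),X.max(0),"centre px",np.argwhere(m).mean(0),ray(p,np.argwhere(m).mean(0)[::-1],.162))
goto(loc(-.156,-.063,.15),np.radians(71))
E
```

```text
[ 0.43104438 -0.22299883  0.27089161]
[ 0.41937318 -0.23923461  0.14277076] [ 0.44750695 -0.21092392  0.17711493] centre px [189.64508095 254.74968867] [ 0.43386471 -0.22512292  0.162     ]
xyz [ 0.06 -0.15 12.09] rot [ 0.002  0.    -0.003]
```

Request:
{"name": "servo_tool", "arguments": {"targets": [{"rot": [0, 0, 0], "xyz": [0, -0.1, 4.5], "hand": 4.4}, {"rot": [0, 0, 0], "xyz": [0, -0.1, 9], "hand": 4.4}, {"rot": [0, 0, 0], "xyz": [0, -0.1, 11.8], "hand": 4.4}, {"rot": [0, 0, 0], "xyz": [0, -0.1, 12], "hand": 4.4}, {"rot": [0, 0, 0], "xyz": [0.8, -0.1, 12], "hand": 4.4}]}}

```text
time: 58.48
eef_pos: [0.4335, -0.2152, 0.1515]
eef_rot: [0.001, 0.816, 0.579, 0.0]
force: [-6.1, -5.4, 4.3]
gripper_width: 0.511
```

Request:
{"name": "servo_tool", "arguments": {"targets": [{"rot": [0, 0, 0], "xyz": [1, 0, 0], "hand": 4.4}, {"rot": [0, 0, 0], "xyz": [2, 0, 0], "hand": 4.4}, {"rot": [0, 0, 0], "xyz": [3, 0, 0], "hand": 4.4}, {"rot": [0, 0, 0], "xyz": [3.7, 0, 0], "hand": 4.4}, {"rot": [0, 0, 0], "xyz": [3.8, 0, 0], "hand": 4.4}]}}

```text
time: 59.1
eef_pos: [0.4453, -0.1777, 0.1502]
eef_rot: [-0.0, 0.815, 0.58, 0.0]
force: [-0.0, -0.1, 0.6]
gripper_width: 0.516
```

Request:
{"name": "servo_tool", "arguments": {"targets": [{"rot": [0, 0, 0], "xyz": [0, 0, 0], "hand": 4.4}, {"rot": [0, 0, 0], "xyz": [-0.6, 0, 0], "hand": 4.4}, {"rot": [0, 0, 0], "xyz": [-0.6, 0, -3.5], "hand": 4.4}, {"rot": [0, 0, 0], "xyz": [-0.6, 0, -8], "hand": 4.4}, {"rot": [0, 0, 0], "xyz": [-0.6, 0, -12], "hand": 4.4}]}}

```text
time: 59.72
eef_pos: [0.443, -0.1849, 0.2717]
eef_rot: [0.0, 0.815, 0.579, -0.0]
force: [0.8, 0.4, 0.3]
gripper_width: 0.516
```

```bash
python3 - <<'E'
from h import *
p=bot.get_image("wrist");C=cloud(p);print(bot.state()["eef_pos"])
for q in(0,.37,.74):
  e=loc(-.152,.12*np.sin(q-.555),.058+.12*np.cos(q-.555));m=(np.linalg.norm(C-e,axis=2)<.017)&(p["pixels"].max(2)<75);print(q,e,m.sum())
cv2.imwrite("pics/w8.png",p["pixels"][:300,100:420,::-1])
E
python3 look.py
```

```text
[ 0.44525611 -0.1862041   0.27794346]
0 [ 0.43371269 -0.22358855  0.15998805] 0
0.37 [ 0.44704501 -0.18464805  0.17595235] 897
0.74 [ 0.46134504 -0.14288106  0.17595235] 0
mixed scene 0.85 0.075 [0.529 0.363] [0.049 0.048] [112  76  59]
mixed scene 0.68 0.075 [0.444 0.387] [0.048 0.05 ] [89 84 83]
fresh scene 0.61 0.068 [ 0.561 -0.213] [0.251 0.298] [168 167 159]
fresh scene 0.61 0.143 [ 0.473 -0.169] [0.085 0.053] [168 167 159]
[ 0.44269072 -0.18403007  0.26899515] 0.5164263181582773
```

View pics/w8.png

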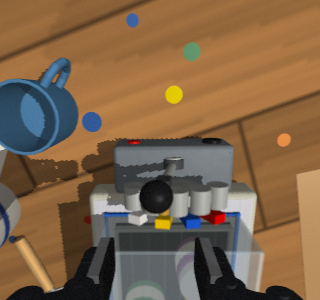

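Request:
{"name": "servo_tool", "arguments": {"targets": [{"rot": [0, 0, 0], "xyz": [2, -1, -2], "hand": 4.4}, {"rot": [0, 0, 0], "xyz": [6, -1, -4], "hand": 4.4}, {"rot": [0, 0, 0], "xyz": [11, -1, -5], "hand": 4.4}, {"rot": [0, 0, 0], "xyz": [14, -1, -5], "hand": 4.4}, {"rot": [0, 0, 0], "xyz": [14, -1, -5], "hand": 4.4}]}}

```text
time: 60.85
eef_pos: [0.48, -0.047, 0.3198]
eef_rot: [-0.0, 0.814, 0.581, -0.0]
force: [0.0, 0.5, -0.4]
gripper_width: 0.516
```

```bash
python3 - <<'E'
from h import *
P={n:bot.get_image(n) for n in("scene","side")}
cv2.imwrite("pics/b9.png",cv2.resize(np.hstack([P["scene"]["pixels"][90:390,140:440],P["side"]["pixels"][90:390,180:480]]),(800,400))[:,:,::-1])
for n in P:
  S=cloud(P[n]).reshape(-1,3);D=(S[:,:2]-SC)@np.array([[np.cos(YW),-np.sin(YW)],[np.sin(YW),np.cos(YW)]])
  k=(abs(D)<.1).all(1)&(abs(S[:,2]-.163)<.006)
  print(n,k.sum(),cv2.minAreaRect(S[k][:,:2].astype(np.float32))[0],np.median(S[k][:,2]))
  for q in(0,.37,.74):
    e=loc(-.152,.12*np.sin(q-.555),.058+.12*np.cos(q-.555));print(q,((np.linalg.norm(cloud(P[n])-e,axis=2)<.017)&(P[n]["pixels"].max(2)<75)).sum())
E
```

```text
scene 1693 (0.5942519307136536, -0.21310406923294067) 0.1643403831491595
0 0
0.37 44
0.74 0
side 2485 (0.5953866839408875, -0.21422496438026428) 0.16303289992613276
0 0
0.37 57
0.74 0
```

View pics/b9.png

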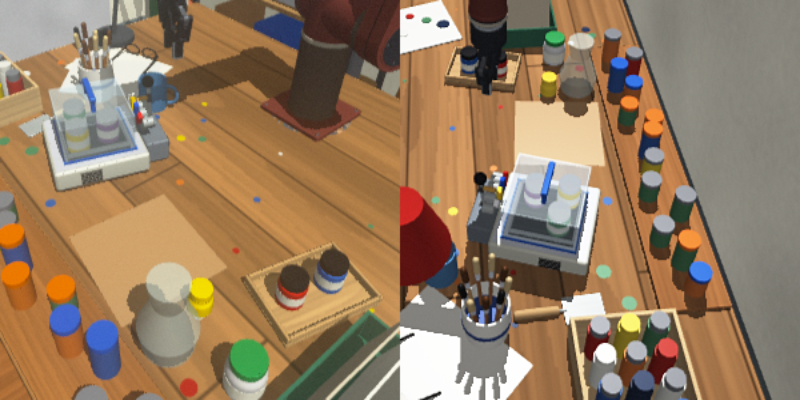

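The last picture shows the hood on the shaker over the three white-lidded jars, the lever at yellow, both black-lidded jars in the tray, and the other things where they were.

```bash
python3 -c "
from plant import bot
print(bot.job_done())"
```

```text
the job is handed in; nothing more can be done
None
```

The batch is changed and the job is handed in, at about 61 s of the 208 s allowed. In order:
1. I threw the lever from Fast to Stop.
2. I set the hood on the brown paper.
3. I stood the red and blue jars in the tray, and the yellow, green and purple jars on the platform.
4. I put the hood back, then threw the lever to Slow.

**Last checks before handing in:**
- **Lever:** both cameras show the knob at the yellow notch (about 0.37 rad).
- **Hood:** its roof is at 163–164 mm, which is fully down. It sits about 3 mm from my estimate of the shaker's middle.
- **Mixed jars:** both are upright in the tray.
- **White-lidded jars:** all three stood upright on the platform when I last measured them, with the hood still off. The final picture shows them still standing under it.
- **Everything else:** the other things look unmoved in the final picture; I did not measure them.

**What was off:** the yellow jar shifted about 15 mm after I placed it. It came to rest against the rail corner, about 44 mm each way from the centre, inside the 50 mm limit. I took this as the announced knock and left it there. Some detections were wrong, such as the shaker or carafe reported as jars, and I discarded those against the pictures and depth.

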